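Set the sauce tray for the dumpling table

TASK

Set the black serving tray with the three round sauce pots, leaving the square dish where it is. Lift the middle tile of the interlocked wooden trivet straight up out from between its two neighbours, without dragging them along, lay it flat in the middle of the square mat and stand the largest round pot centred on it; stand the medium pot in the middle of the larger round mat and the smallest in the middle of the smaller round mat. Set everything down upright without dropping it, and let go.

Things in the scene. Friction and masses are not known exactly. Their poses are not given: they have to be found in the camera images.
- middle_tile: Middle of three interlocked brown wood trivet tiles in a row on the table. Body 60 x 60 mm, 18 mm thick; T-shaped tabs (neck 12 wide, head 26 wide, standing out 18 mm, full thickness) on its +x and -x sides sit in the end tiles' slots with 2 mm play, so it comes out only straight up. Its two y sides, 60 mm apart, are free to grip. About 70 g. Origin: centre of underside, z up.
- end_tile_a: End tile of the trivet, 66 x 60 mm, 18 mm thick, same brown wood, loose on the table at the middle tile's +x side, a T-shaped slot cut through it. About 80 g; must stay. Origin: on its underside, 65 mm from the middle tile's origin at the start, 33 mm from its slotted edge.
- end_tile_b: The other end tile, the same in every way, at the middle tile's -x side, its slot facing the other way. Must stay.
- large_pot: Round open sauce pot of blue glazed stoneware, empty, on the pale drying tray (fixed slab, 6 mm thick). The lowest 12 mm flare from a foot 54 mm across to an upright wall 66 mm in outer diameter; 50 mm tall in all, wall 4 mm, about 170 g. Origin: centre of its underside, z up. The largest of the three round pots.
- medium_pot: Round open sauce pot of blue glazed stoneware, empty, on the pale drying tray (fixed slab, 6 mm thick). The lowest 12 mm flare from a foot 42 mm across to an upright wall 54 mm in outer diameter; 44 mm tall in all, wall 4 mm, about 120 g. Origin: centre of its underside, z up. The middle-sized of the three round pots.
- small_pot: Round open sauce pot of blue glazed stoneware, empty, on the pale drying tray (fixed slab, 6 mm thick). The lowest 12 mm flare from a foot 30 mm across to an upright wall 42 mm in outer diameter; 40 mm tall in all, wall 4 mm, about 80 g. Origin: centre of its underside, z up. The smallest of the three round pots.
- square_dish: Square open dish of the same blue stoneware, 50 x 50 mm, 40 mm tall, among the round pots on the drying tray. Not wanted: leave it. Origin: centre of its underside.
- square_mat: Square cork mat, 110 x 110 mm, 3 mm thick, fixed on the black serving tray (a fixed slab 6 mm thick). Origin: centre of its underside, x and y along its edges, z up; its top is 3 mm above the origin.
- large_round_mat: The larger round cork mat, 90 mm across, 3 mm thick, fixed on the black serving tray. Origin: centre of its underside; its top is 3 mm above it.
- small_round_mat: The smaller round cork mat, 66 mm across, 3 mm thick, fixed on the black serving tray. Origin: centre of its underside; its top is 3 mm above it.
Mind the look-alikes: they are no part of the job. Leave any red look-alike of the large_pot alone.

How it is judged:
By the outcome, as a careful person would: the job done as asked, in the order asked, and still so for the second after the job is handed in, with the robot touching nothing.
It also fails if it takes over 128 s, if anything falls off the work surface, if the arm or the gripper's body presses on something with over 40 N, if the wrist force passes 120 N, or if a joint passes its speed limit or range.

ROBOT

A 6-joint arm with a two-finger parallel gripper is mounted at the origin on the work surface. World frame = base frame: x ahead of the robot, y to its left, z up, the work surface at z = 0. Lengths are in m, angles in rad, forces in N, time in s.
With the tool pointing down it reaches from about 0.375 to 0.9 m from the base axis. Payload 3.1 kg.
Tool frame: the origin (TCP) lies at the very end of the fingers, on their centre line; the grasp point (between the pads) lies 19 mm behind it (manip.pinch_z is the distance from the TCP to the grasp point, in m); z points along the fingers, y is the line along which they close (so a half turn about z gives the same grasp; the last joint's range is limited). The gripper opens to 85 mm and grips with 20 to 120 N. Pads are 22 mm wide; open, the fingers measure 114 mm over their backs; the gripper's body (76 mm by 85 mm) begins 54 mm behind the grasp point. The pads swing forward as they close: fully open they stand 13 mm farther back than shut.
Start: joints at [1.01, 0.527, 1.433, -0, 1.181, -0.178], TCP at [0.233, 0.58, 0.231] pointing down, gripper open.
Joint ranges: [-3.08, 3.08], [-0.75, 2.2], [0.22, 2.44], [-1.43, 4.57], [0, 2.65], [-2.85, 2.85]. Speed limits (rad/s): [2.79, 2.79, 3.14, 3.14, 3.14, 3.14].

INTERFACE

Orientations are given as a unit quaternion [x, y, z, w].
In Python, from station import manip gives the robot as it stands.
- The arm moves only by the tool servo_tool, never from a script. Its argument "commands" is one flat list of numbers, 7 for each row, row after row: the shift along the tool's x, y, z each as a share of 500 mm, from -1 to 1, then the turn, a rotation vector about the tool's x, y, z each as a share of 360 degrees, from -1 to 1, then the opening, from -1 (shut) to 1 (fully open). In form: [dx, dy, dz, rx, ry, rz, claw, dx, dy, dz, rx, ry, rz, claw, ...]. A call has 1 to 12 rows; each row shifts and turns the commanded pose from where the row before left it, along the tool's axes as they then stand; what a row does not reach is not made up. A row lasts 1/12 s, in which the tool goes at most 41.7 mm and 7.16 degrees, less where a joint would pass 70% of its speed; a pose out of reach is approached as far as the arm can. A call with a number of a shift or a turn outside -1 to 1 is refused whole. A call with a gripper value outside its range is refused whole. The fingers move at their own pace and stop on an object; "force" is the grip in N (left out, the last holds). Time passes only in rows, so rows that do not move let the fingers close. It gives the time, the measured TCP pose, the force, the opening and the grip force at its end, in the units of the state.
- manip.sense(): the state, without advancing time (a new reading comes with each control period).
- manip.snapshot(name): name is "scene" or "side" or "wrist"; returns a dict with "img" (384x512x3 uint8, red, green, blue), "mtx" (3x3 intrinsics, pixels), "world_to_cam" (4x4, takes a point from world to camera coordinates). Camera axes: x right, y up, looking along -z (the intrinsics and any distortion apply to the point x, -y, -z); pixel columns grow to the right and rows downward; lengths in m; the calibration is good to about 2 mm. A picture is of the moment at which its call begins. There is no depth.
- manip.sign_off(): hands the job in; it is judged then, once.
Trained networks look in a picture, given as the dict that the camera call returned (one of the last four; its "shot" number tells which), for a name from the list of things; names that differ only in an ending like _2 or _b are one class to them, and where a whole thing is asked for, a point or a joint stands for the part that bears it (a point fixed in the world has none). Each returns a list of dicts, best first, with "conf" (0 to 1); they miss things now and then, are a little off and sometimes report something else, mostly with a low value. They report only what shows in the picture. A call takes as long as a camera call. They do not tell look-alikes from the thing itself.
- manip.look_for(picture, query): "box" ([left, top, width, height] in pixels, round what is visible of it).
- manip.silhouettes(picture, query): "pixels" (384x512 bool, what is visible of it) and "box" ([left, top, width, height] in pixels, round what is visible of it).
The state is a dict: "t": time; "q": joint angles; "qd": joint speeds; "tau": joint torques, N m; "tcp_pos": TCP position; "tool_rot": TCP orientation; "force": force on the tool from outside, world axes, zero at the start; "ft_torque": the same for the moment, N m; "finger_gap": opening from 0.0 (shut) to 1.0 (fully open); "gripper_force": force on a finger pad.
Only numpy, scipy, OpenCV 4.12 (cv2) and the standard library are available. Lean on these libraries where they do the work, as an engineer would, in place of code of your own. Each camera call takes 0.05 s, during which the arm holds its last target. There are 200 camera calls.

## Working session

There is one attempt and no reset: what is moved stays moved. The work goes in short steps, Python scripts to look and compute and a tool call to move; the robot and the scene stay as the last step left them, time stands still between calls to the robot, and variables do not carry over. Pictures are saved under pics/ and viewed, at most 14 in all, crops included, and the job is handed in when it is done.

Besides the shell and the picture viewer there is one more tool, called after "Request:" by a JSON object that holds its "name" and its "arguments", one argument or row to a line. servo_tool: Moves the arm, as the interface text tells. Its arguments: {"type":"object","properties":{"commands":{"type":"array"},"force":{"type":"number"}},"required":["commands"]}

```bash
mkdir -p pics; ls
python3 - <<'E'
from station import manip
import cv2,numpy as np
s=manip.sense();print({k:np.round(v,4).tolist() for k,v in s.items()},manip.pinch_z)
for n in ("scene","side","wrist"):
    p=manip.snapshot(n);cv2.imwrite(f"pics/{n}0.png",cv2.cvtColor(p["img"],cv2.COLOR_RGB2BGR))
    np.savez(f"{n}0.npz",img=p["img"],mtx=p["mtx"],w=p["world_to_cam"]); print(n,p.keys(),p["mtx"].tolist(),np.round(p["world_to_cam"],3).tolist())
    if n!="wrist":
        for q in ("middle_tile","large_pot","medium_pot","small_pot","square_dish","square_mat","large_round_mat","small_round_mat","end_tile_a"):
            print(q,[(np.round(d["box"]).tolist(),round(d["conf"],2)) for d in manip.look_for(p,q)][:4])
E
```

```text
pics
{'t': 0.0, 'q': [1.0105, 0.5285, 1.4339, 0.0, 1.1814, -0.1785], 'qd': [0.0016, -0.0006, -0.0023, -0.0008, 0.0006, 0.0001], 'tau': [-0.0005, -44.2335, -17.803, -0.0002, 0.0082, 0.0], 'tcp_pos': [0.2325, 0.5794, 0.2303], 'tool_rot': [0.1897, 0.9818, -0.001, -0.0004], 'force': [-0.3368, 0.5131, 0.2991], 'ft_torque': [-0.0201, 0.0597, 0.0122], 'gripper_force': 0.0, 'finger_gap': 0.9958} 0.0187
scene dict_keys(['img', 'mtx', 'world_to_cam', 'shot']) [[355.90872818105424, 0.0, 253.43673215724465], [0.0, 355.90872818105424, 190.81806155815295], [0.0, 0.0, 1.0]] [[0.152, 0.988, 0.002, -0.061], [-0.605, 0.091, 0.791, 0.252], [0.781, -0.121, 0.612, -1.399], [0.0, 0.0, 0.0, 1.0]]
middle_tile [([247.0, 201.0, 25.0, 29.0], 0.96), ([366.0, 206.0, 34.0, 23.0], 0.26)]
large_pot [([228.0, 164.0, 24.0, 22.0], 0.94), ([156.0, 154.0, 24.0, 24.0], 0.81), ([164.0, 181.0, 25.0, 28.0], 0.77), ([127.0, 151.0, 18.0, 20.0], 0.55)]
medium_pot [([178.0, 211.0, 24.0, 27.0], 0.65), ([123.0, 227.0, 21.0, 20.0], 0.64), ([246.0, 224.0, 24.0, 20.0], 0.36)]
small_pot [([126.0, 231.0, 17.0, 14.0], 0.72), ([314.0, 2
[... 870 characters left out ...]
edium_pot [([328.0, 200.0, 24.0, 26.0], 0.56)]
small_pot [([389.0, 221.0, 23.0, 26.0], 0.8)]
square_dish [([363.0, 260.0, 32.0, 42.0], 0.64)]
square_mat [([140.0, 140.0, 50.0, 29.0], 0.59)]
large_round_mat [([183.0, 130.0, 29.0, 18.0], 0.76)]
small_round_mat [([280.0, 171.0, 28.0, 23.0], 0.72), ([210.0, 158.0, 16.0, 14.0], 0.54)]
end_tile_a [([230.0, 183.0, 36.0, 28.0], 0.65), ([280.0, 168.0, 29.0, 23.0], 0.58)]
wrist dict_keys(['img', 'mtx', 'world_to_cam', 'shot']) [[313.68882975097125, 0.0, 256.9994129141304], [0.0, 313.68882975097125, 191.09761454686299], [0.0, 0.0, 1.0]] [[0.372, 0.928, 0.001, -0.625], [-0.889, 0.357, -0.288, 0.037], [-0.267, 0.106, 0.958, -0.379], [0.0, 0.0, 0.0, 1.0]]
```

Run:
```python
import cv2
a=cv2.imread("pics/scene0.png")[130:270,100:420];cv2.imwrite("pics/s0c.png",cv2.resize(a,(800,350),interpolation=cv2.INTER_CUBIC))
a=cv2.imread("pics/side0.png")[110:384,120:430];cv2.imwrite("pics/d0c.png",cv2.resize(a,None,fx=2.15,fy=2.15,interpolation=cv2.INTER_CUBIC))
```

```text
(no output)
```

View pics/s0c.png

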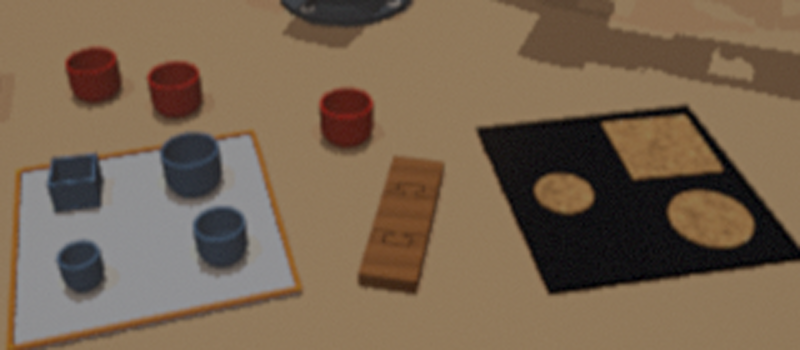

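View pics/d0c.png

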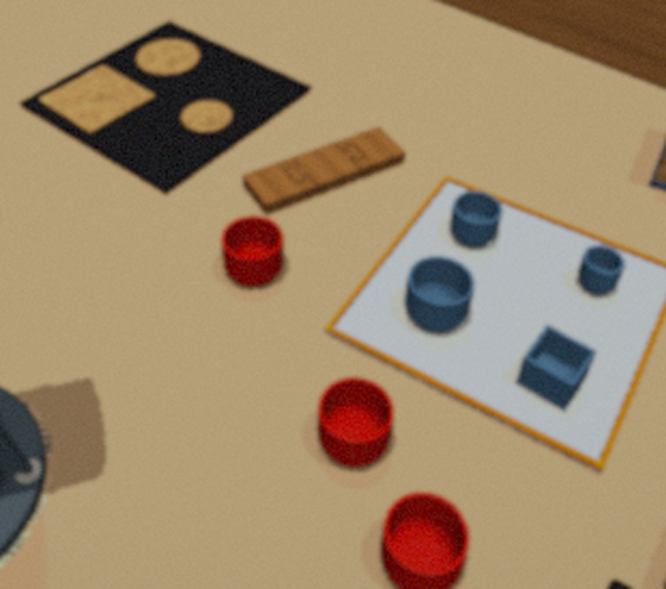

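View pics/wrist0.png

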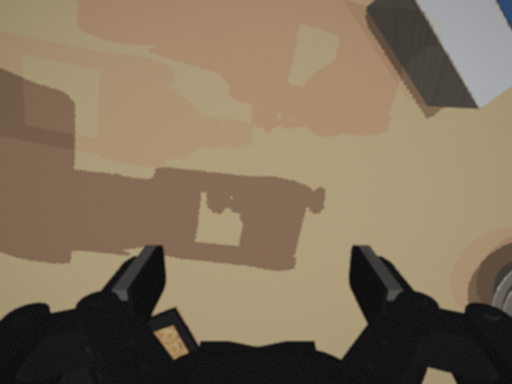

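The scene crop shows three blue round pots and a square dish on the white tray: large (190,165), medium (220,237), small (80,265). The red look-alikes are off the tray, the trivet runs through (405,222), and the black tray holds three cork mats. In the side view the large pot is at (438,295) and the trivet at (325,168).

```bash
cat > h.py <<'E'
import numpy as np,cv2
from scipy.optimize import least_squares
D=np.array([[np.cos(a),np.sin(a)] for a in np.arange(24)*2*np.pi/24])
def circ(r,z,n=48):
    a=np.arange(n)*2*np.pi/n; return np.c_[r*np.cos(a),r*np.sin(a),np.full(n,z)]
def rect(a,b,z): return np.array([[sx*a/2,sy*b/2,z] for sx in(-1,1) for sy in(-1,1)])
def pot(d,f,h): return np.r_[circ(f/2,0),circ(d/2,.012),circ(d/2,h)]
M=dict(large_pot=pot(.066,.054,.05),medium_pot=pot(.054,.042,.044),small_pot=pot(.042,.030,.04),
 square_dish=np.r_[rect(.05,.05,0),rect(.05,.05,.04)],trivet=np.r_[rect(.192,.06,0),rect(.192,.06,.018)],
 tile=np.r_[rect(.06,.06,0),rect(.06,.06,.018)],
 square_mat=rect(.11,.11,.003),large_round_mat=circ(.045,.003),small_round_mat=circ(.033,.003))
def proj(P,K,w):
    c=P@w[:3,:3].T+w[:3,3]; q=np.c_[c[:,0],-c[:,1],-c[:,2]]@K.T; return q[:,:2]/q[:,2:]
def place(m,p):
    c,s=np.cos(p[3]),np.sin(p[3]); return m@np.array([[c,s,0],[-s,c,0],[0,0,1]])+p[:3]
def sup(pix): return (pix@D.T).max(0)
def maskpts(m):
    ys,xs=np.nonzero(m); return np.c_[xs,ys].astype(float)
def fit(name,views,p0,fixz=None):
    """views: list of (mask,K,w). returns x,y,z,yaw,rms px"""
    S=[sup(maskpts(m)) for m,_,_ in views]
    yaw=name in("trivet","tile","square_mat","square_dish")
    def full(p):
        q=np.array(p0,float); i=[0,1]+([] if fixz is not None else [2])+([3] if yaw else []); q[i]=p
        if fixz is not None:q[2]=fixz
        return q
    def res(p):
        q=place(M[name],full(p)); return np.concatenate([sup(proj(q,K,w))-s for s,(_,K,w) in zip(S,views)])
    i=[0,1]+([] if fixz is not None else [2])+([3] if yaw else [])
    r=least_squares(res,np.array(p0,float)[i],loss="soft_l1",x_scale=0.01)
    return full(r.x),np.sqrt((res(r.x)**2).mean())
def ray(px,K,w,z):
    d=np.linalg.inv(K)@[px[0],px[1],1]; d=w[:3,:3].T@(d*[1,-1,-1]); o=-w[:3,:3].T@w[:3,3]; return o+d*(z-o[2])/d[2]
def comps(mask,lo=60):
    n,l,s,c=cv2.connectedComponentsWithStats(mask.astype(np.uint8),connectivity=4)
    return [(l==i,s[i],c[i]) for i in range(1,n) if s[i,4]>lo]
def ch(img):
    f=cv2.GaussianBlur(img,(3,3),0).astype(float)+1; return f[...,0],f[...,1],f[...,2]
def blue(img): r,g,b=ch(img); return (b>1.25*r)&(b>35)
def cork(img):
    r,g,b=ch(img); dark=(r+g+b<130)
    c=max(comps(dark),key=lambda t:t[1][4])[0]
    hull=np.zeros(c.shape,np.uint8); cv2.fillConvexPoly(hull,cv2.convexHull(maskpts(c).astype(np.int32)),1)
    return (hull>0)&(r+g+b>230)&(r>1.2*b)
def brown(img): r,g,b=ch(img); return (r>1.9*b)&(r<2.6*g)
E
python3 - <<'E'
from h import *
V={n:np.load(n+"0.npz") for n in("scene","side")}
seed={"scene":dict(large_pot=(176,195),medium_pot=(188,225),small_pot=(132,236),square_dish=(130,203),trivet=(260,220),square_mat=(365,189),large_round_mat=(384,217),small_round_mat=(326,207)),
"side":dict(large_pot=(324,247),medium_pot=(341,212),small_pot=(400,236),square_dish=(378,281),trivet=(271,189),square_mat=(165,156),large_round_mat=(198,137),small_round_mat=(216,164))}
mk={}
for n,v in V.items():
    img=v["img"];print(n,"wood",img[seed[n]["trivet"][1],seed[n]["trivet"][0]],"table",img[250,250] )
    C=[comps(f(img)) for f in(blue,cork,brown)]
    for k,s in seed[n].items():
        L=C[0] if "pot" in k or "dish" in k else C[1] if "mat" in k else C[2]
        m,st,c=min(L,key=lambda t:np.hypot(*(t[2]-s))); mk[n,k]=m; print(k,st.tolist(),np.round(c-s,1))
for k in seed["scene"]:
    vs=[(mk[n,k],V[n]["mtx"],V[n]["w"]) for n in V]
    x0=ray(seed["scene"][k],V["scene"]["mtx"],V["scene"]["w"],.02)
    best=min((fit(k,vs,[x0[0],x0[1],0.005,y]) for y in(0,.5,1,1.5,2,2.6)),key=lambda t:t[1])
    print(k,np.round(best[0],4),"rms",round(best[1],2))
E
```

```text
scene wood [117  76  43] table [145 121  91]
large_pot [165, 187, 22, 21, 224] [-0.8  1.5]
medium_pot [178, 213, 20, 22, 269] [-0.8 -1.9]
small_pot [123, 227, 17, 18, 180] [-0.6 -1.3]
square_dish [119, 193, 20, 20, 211] [0.4 1.1]
trivet [243, 193, 35, 54, 1230] [ 0.5 -0.2]
square_mat [255, 88, 20, 19, 246] [-100.8  -91.4]
large_round_mat [255, 88, 20, 19, 246] [-119.8 -119.4]
small_round_mat [255, 88, 20, 19, 246] [ -61.8 -109.4]
side wood [151 100  45] table [183 162 122]
large_pot [310, 230, 30, 34, 850] [-0.2 -1. ]
medium_pot [331, 200, 22, 24, 435] [-0.2 -0.7]
small_pot [390, 225, 20, 22, 340] [-0.9 -1.1]
square_dish [362, 262, 34, 37, 798] [ 0.1 -1.2]
trivet [222, 169, 86, 75, 1583] [-4.7  3.2]
square_mat [92, 238, 34, 56, 871] [-54.6 114. ]
large_round_mat [92, 238, 34, 56, 871] [-87.6 133. ]
small_round_mat [92, 238, 34, 56, 871] [-105.6  106. ]
large_pot [ 0.4507 -0.2243  0.0025  1.5   ] rms 2.71
medium_pot [ 0.5675 -0.1947  0.0064  2.    ] rms 2.08
small_pot [ 0.5888 -0.3321  0.0071  0.    ] rms 2.0
square_dish [ 0.4544 -0.3531  0.0022  1.6439] rms 2.81
trivet [ 0.5309  0.0022 -0.0138 -0.337 ] rms 9.73
square_mat [0.0857 0.0409 0.0965 1.1401] rms 17.22
large_round_mat [0.1021 0.0277 0.1024 0.5   ] rms 13.18
small_round_mat [0.1037 0.0309 0.1097 1.    ] rms 13.72
```

```bash
python3 - <<'E'
s=open("h.py").read()
s=s.replace("(b>1.25*r)&(b>35)","(b>1.03*r)&(r+g+b<330)")
s=s.replace("def cork(img):","def cork(img,seed=None):").replace("c=max(comps(dark),key=lambda t:t[1][4])[0]","L=comps(dark,400); c=(min(L,key=lambda t:np.hypot(*(t[2]-seed))) if seed else max(L,key=lambda t:t[1][4]))[0]")
s=s.replace("(r>1.9*b)&(r<2.6*g)","(r>2.0*b)&(r<1.75*g)")
open("h.py","w").write(s)
E
cat > m0.py <<'E'
from h import *
V={n:np.load(n+"0.npz") for n in("scene","side")}
tray={"scene":(350,205),"side":(195,155)}
seed={"scene":dict(large_pot=(176,195),medium_pot=(188,225),small_pot=(132,236),square_dish=(130,203),trivet=(260,220),square_mat=(365,189),large_round_mat=(384,217),small_round_mat=(326,207)),
"side":dict(large_pot=(324,247),medium_pot=(341,212),small_pot=(400,236),square_dish=(378,281),trivet=(271,189),square_mat=(165,156),large_round_mat=(198,137),small_round_mat=(216,164))}
mk={}
for n,v in V.items():
    img=v["img"]
    C=[comps(blue(img)),comps(cork(img,tray[n])),comps(brown(img))]
    for k,s in seed[n].items():
        L=C[0] if "pot" in k or "dish" in k else C[1] if "mat" in k else C[2]
        m,st,c=min(L,key=lambda t:np.hypot(*(t[2]-s))); mk[n,k]=m; print(k,st.tolist(),np.round(c-s,1))
for k in seed["scene"]:
    vs=[(mk[n,k],V[n]["mtx"],V[n]["w"]) for n in V]
    x0=ray(seed["scene"][k],V["scene"]["mtx"],V["scene"]["w"],.02)
    best=min((fit(k,vs,[x0[0],x0[1],0.005,y]) for y in(0,.5,1,1.5,2,2.6)),key=lambda t:t[1])
    print(k,np.round(best[0],4),"rms",round(best[1],2))
E
python3 m0.py
```

```text
large_pot [164, 184, 24, 25, 488] [0.1 0.4]
medium_pot [177, 213, 22, 24, 416] [-0.4 -1.2]
small_pot [123, 226, 18, 21, 299] [-0.1 -0.4]
square_dish [119, 192, 21, 23, 412] [-0.6 -0.1]
trivet [244, 193, 33, 54, 1188] [ 0.5 -0.2]
square_mat [342, 176, 46, 25, 795] [-1.  -0.8]
large_round_mat [368, 207, 33, 22, 554] [-0.1  0.1]
small_round_mat [314, 200, 23, 15, 265] [-0.7 -0.2]
large_pot [309, 230, 31, 35, 872] [-0.3 -0. ]
medium_pot [330, 199, 23, 26, 472] [-0.3 -0.2]
small_pot [389, 225, 20, 23, 356] [-1.2 -0.4]
square_dish [361, 263, 35, 37, 796] [-0.2 -0.1]
trivet [234, 170, 74, 39, 1380] [-1.4 -0.5]
square_mat [138, 140, 54, 32, 919] [-0.6 -0.9]
large_round_mat [183, 128, 30, 17, 406] [-0.5 -1.1]
small_round_mat [204, 156, 24, 16, 291] [-0.5 -0.5]
large_pot [ 0.447  -0.2262  0.0044  2.    ] rms 1.21
medium_pot [ 0.5677 -0.1952  0.0059  2.6   ] rms 1.04
small_pot [ 0.5882 -0.3323  0.0059  1.5   ] rms 1.13
square_dish [ 0.4509 -0.3542  0.0036  1.6433] rms 1.77
trivet [ 5.4680e-01 -5.0000e-04  1.2000e-03  2.8177e+00] rms 1.08
square_mat [0.4602 0.3287 0.0067 1.5201] rms 0.9
large_round_mat [0.5932 0.331  0.0062 2.    ] rms 0.54
small_round_mat [0.5284 0.1861 0.0065 2.    ] rms 0.51
```

```bash
cat > plan.py <<'E'
from h import *
from station import manip
from scipy.spatial.transform import Rotation as Ro
def tool(s): 
    T=np.eye(4);T[:3,:3]=Ro.from_quat(s["tool_rot"]).as_matrix();T[:3,3]=s["tcp_pos"];return T
def go(p,psi=None):
    s=manip.sense();T=tool(s);R=T[:3,:3];y=np.arctan2(R[1,1],R[0,1])
    d=R.T@(np.array(p)-T[:3,3]); n=int(np.ceil(np.abs(d).max()*1000/38))or 1
    print("pos",np.round(T[:3,3],4),"psi",round(y,4),"tilt",np.round(R[:,2],3),"t",round(s["t"],2),"F",np.round(s["force"],1),"gap",round(s["finger_gap"],3))
    print(" total share",np.round(d/.5,4),"norm rows",int(np.ceil(np.linalg.norm(d)/.038)))
    if psi is not None:
        a=(psi-y+np.pi)%(2*np.pi)-np.pi
        q6=np.arctan2(p[1],p[0])-(y+a); print(" rz total",round(-a/(2*np.pi),4),"rows",int(np.ceil(abs(a)/.12)),"q6 then",round(q6,2))
def shot(n,name):
    p=manip.snapshot(n);cv2.imwrite(f"pics/{name}.png",cv2.cvtColor(p["img"],cv2.COLOR_RGB2BGR));np.savez(name+".npz",img=p["img"],mtx=p["mtx"],w=p["world_to_cam"]);return p
def camproj(P,tcp,psi):
    "pixel of world points in wrist cam, were the tool down at tcp with y at psi (from stored start shot)"
    v=np.load("wrist0.npz"); T0=np.eye(4);T0[:3,:3]=Ro.from_quat([.1897,.9818,-.001,-.0004]).as_matrix();T0[:3,3]=[.2325,.5794,.2303]
    c,s=np.cos(psi),np.sin(psi);T=np.eye(4);T[:3,:3]=np.array([[s,c,0],[-c,s,0],[0,0,-1]]);T[:3,3]=tcp
    return proj(np.atleast_2d(P),v["mtx"],v["w"]@T0@np.linalg.inv(T))
E
python3 - <<'E'
from plan import *
v=np.load("wrist0.npz");print("cam pos",-v["w"][:3,:3].T@v["w"][:3,3])
t=(.5468,-.0005)
for z in(.2,.25):print(z,camproj([[*t,.018],[*t,0]],[*t,z],1.247))
go([*t,.2],1.247)
# offset view: tool x axis=(s,-c)
tx=np.array([np.sin(1.247),-np.cos(1.247)])
for k in(.05,.1,-.05):print(k,camproj([[*t,.018]],[t[0]+k*tx[0],t[1]+k*tx[1],.2],1.247))
E
```

```text
cam pos [0.16483225 0.60716654 0.37381276]
0.2 [[255.8211885  168.76291833]
 [255.83030693 165.21430569]]
0.25 [[255.84447848 159.6991816 ]
 [255.85149073 156.97023164]]
pos [0.2329 0.58   0.2313] psi 1.1889 tilt [ 0.  0. -1.] t 1.05 F [ 0.4 -0.2  0.2] gap 0.996
 total share [-1.0153 -0.8434  0.0627] norm rows 18
 rz total -0.0092 rows 1 q6 then -1.25
0.05 [[255.86589197 212.95078614]]
0.1 [[255.90703297 253.61727502]]
-0.05 [[255.7724389  120.57558953]]
```

Request:
{"name": "servo_tool", "arguments": {
  "commands": [-0.056,-0.047,0.003,0,0,0,1,-0.056,-0.047,0.003,0,0,0,1,-0.056,-0.047,0.003,0,0,0,1,-0.056,-0.047,0.003,0,0,0,1,-0.056,-0.047,0.003,0,0,0,1,-0.056,-0.047,0.003,0,0,0,1,-0.056,-0.047,0.003,0,0,0,1,-0.056,-0.047,0.003,0,0,0,1,-0.056,-0.047,0.003,0,0,0,1,-0.056,-0.047,0.003,0,0,0,1,-0.056,-0.047,0.003,0,0,0,1,-0.056,-0.047,0.003,0,0,0,1]
}}

```text
t: 2.05
tcp_pos: [0.4403, 0.1915, 0.2135]
tool_rot: [0.19, 0.982, 0.0, 0.0]
force: [-0.1, 0.9, 0.1]
finger_gap: 0.999
gripper_force: 0.0
```

Request:
{"name": "servo_tool", "arguments": {
  "commands": [-0.056,-0.047,0.003,0,0,0,1,-0.056,-0.047,0.003,0,0,0,1,-0.056,-0.047,0.003,0,0,0,1,-0.056,-0.047,0.003,0,0,0,1,-0.056,-0.047,0.003,0,0,0,1,-0.056,-0.047,0.003,0,0,-0.009,1,0,0,0,0,0,0,1,0,0,0,0,0,0,1]
}}

```text
t: 2.72
tcp_pos: [0.5439, -0.0023, 0.2042]
tool_rot: [0.164, 0.986, 0.0, 0.0]
force: [-0.8, -0.3, -0.2]
finger_gap: 0.998
gripper_force: 0.0
```

Run:
```python
from plan import *
t=(.5468,-.0005);go([*t,.2],1.247)
p=shot("wrist","w1");print(proj(np.array([[*t,.018]]),p["mtx"],p["world_to_cam"]))
L=comps(brown(p["img"]),500);print([(a[1].tolist(),np.round(a[2])) for a in L])
```

```text
pos [ 0.5439 -0.0023  0.2042] psi 1.2415 tilt [ 0.001  0.    -1.   ] t 2.72 F [-0.8 -0.3 -0.2] gap 0.998
 total share [-0.0043  0.0052  0.0083] norm rows 1
 rz total -0.0009 rows 1 q6 then -1.25
[[259.20879079 170.12718832]]
[([0, 37, 190, 237, 1727], array([ 98., 133.])), ([232, 72, 58, 178, 8863], array([259., 159.]))]
```

View pics/w1.png

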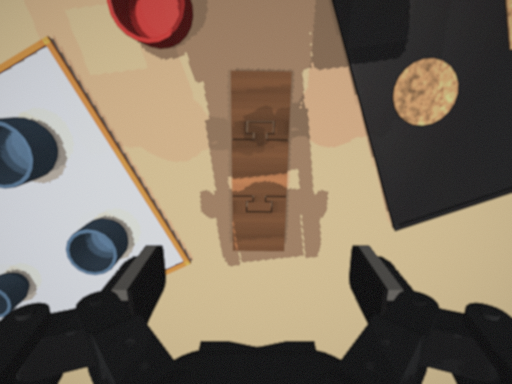

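The picture shows the trivet upright at columns 231–292, rows 70–250. The middle tile lies between the seams at about rows 138 and 190, and both T-joints are visible.

Run:
```python
from plan import *
v=np.load("w1.npz");m=[a for a in comps(brown(v["img"]),500) if 200<a[2][0]<300][0][0]
w=(m,v["mtx"],v["w"])
print(fit("trivet",[w],[.5468,0,0,2.82]),fit("trivet",[w],[.5468,0,0,2.82],0.0))
p,_=fit("trivet",[w],[.5468,0,0,2.82],0.0)
d=np.array([np.cos(p[3]),np.sin(p[3])])
for k in(-.03,.03):print(proj(np.array([[*(p[:2]+k*d),.018]]),v["mtx"],v["w"]))
print(v["img"][100:230:3,240].sum(1))
go([p[0],p[1],.1],p[3]-np.pi/2)
```

```text
(array([ 5.45615806e-01,  1.29251964e-04, -6.36063426e-03,  2.79874528e+00]), np.float64(0.8844068278368306)) (array([5.44999889e-01, 2.11129188e-04, 0.00000000e+00, 2.79839376e+00]), np.float64(1.6663217670898645))
[[258.85421465 195.08653426]]
[[259.76454418 140.22794841]]
[249 253 258 271 271 269 264 225 213 219 222 219 231 172 223 219 228 239
 265 265 264 252 251 248 237 233 317 403 394 381 342 264 195 257 243 240
 247 240 253 263 268 265 259 248]
pos [ 0.5427 -0.0008  0.2041] psi 1.2433 tilt [-0.001  0.001 -1.   ] t 2.77 F [-1.4 -0.1  0.1] gap 0.999
 total share [-0.0039  0.0033  0.2082] norm rows 3
 rz total 0.0025 rows 1 q6 then -1.23
```

Request:
{"name": "servo_tool", "arguments": {
  "commands": [-0.002,0.002,0.066,0,0,0.0025,1,-0.002,0.001,0.066,0,0,0,1,0,0,0.066,0,0,0,1,0,0,0.05,0,0,0,1,0,0,0,0,0,0,1,0,0,0,0,0,0,1,0,0,0,0,0,0,1]
}}

```text
t: 3.35
tcp_pos: [0.5458, 0.0012, 0.0816]
tool_rot: [0.169, 0.986, 0.0, 0.001]
force: [0.5, 0.1, 0.3]
finger_gap: 1.001
gripper_force: 0.0
```

Run:
```python
from plan import *
p=shot("wrist","w2");w=p["world_to_cam"];K=p["mtx"]
L=comps(brown(p["img"]),500);print([(a[1].tolist(),np.round(a[2])) for a in L])
m=max([a for a in L if 200<a[2][0]<320],key=lambda a:a[1][4])[0]
r,e=fit("trivet",[(m,K,w)],[.545,0,0,2.80],0.0);print(r,e)
go([r[0],r[1],0.0],r[3]-np.pi/2)
print(proj(np.array([[r[0],r[1],.018]]),K,w))
for y in(120,150,165,180):
    xs=np.nonzero(m[y])[0];a,b=ray((xs[0]-.5,y),K,w,.018),ray((xs[-1]+.5,y),K,w,.018);print(y,xs[0],xs[-1],a[:2],b[:2],np.linalg.norm(a-b))
```

```text
[([207, 56, 96, 267, 20970], array([255., 184.])), ([0, 123, 113, 159, 1615], array([ 53., 202.]))]
[ 5.45227471e-01 -2.52817674e-04  0.00000000e+00  2.80040069e+00] 1.5517346177953915
pos [0.5464 0.0009 0.0822] psi 1.2308 tilt [ 0.003 -0.001 -1.   ] t 3.4 F [ 0.3 -0.9 -0.2] gap 1.003
 total share [ 0.002  -0.0031  0.1643] norm rows 3
 rz total 0.0002 rows 1 q6 then -1.23
[[254.52661262 206.39918094]]
120 210 299 [ 0.48019778 -0.0077886 ] [0.49944243 0.0466821 ] 0.05777034395086134
150 211 296 [ 0.4983784 -0.0144095] [0.51728519 0.03908503] 0.0567373882871004
165 232 290 [ 0.51242321 -0.00493222] [0.52558009 0.03228642] 0.03947570426335518
180 213 297 [ 0.51782518 -0.02076958] [0.53705356 0.03361353] 0.05768234593533727
```

View pics/w2.png

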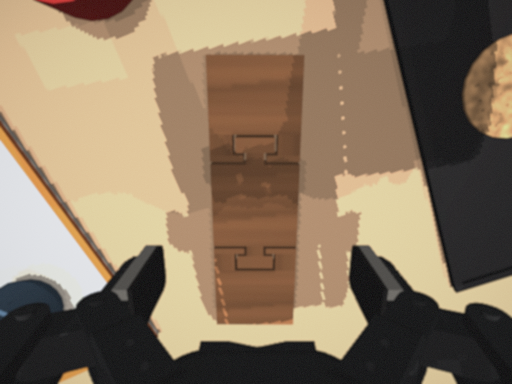

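The middle tile lies between rows 163 and 247, centred near (255,206), and both T-joints are seated. I go straight down onto it.

Request:
{"name": "servo_tool", "arguments": {
  "commands": [0.001,-0.0015,0.04,0,0,0,1,0.001,-0.001,0.04,0,0,0,1,0,0,0.04,0,0,0,1,0,0,0.02,0,0,0,1,0,0,0.014,0,0,0,1,0,0,0.006,0,0,0,1,0,0,0,0,0,0,1,0,0,0,0,0,0,1],
  "force": 40
}}

```text
t: 4.07
tcp_pos: [0.5447, -0.0005, 0.0012]
tool_rot: [0.17, 0.986, -0.0, 0.001]
force: [-0.2, -0.2, -0.0]
finger_gap: 1.001
gripper_force: 0.0
```

Run:
```python
from plan import *
go([.5452,0,0],1.23)
```

```text
pos [ 5.447e-01 -5.000e-04  1.200e-03] psi 1.2299 tilt [ 0.002 -0.    -1.   ] t 4.07 F [-0.2 -0.2 -0. ] gap 1.001
 total share [-0.0007  0.0013  0.0024] norm rows 1
 rz total -0.0 rows 1 q6 then -1.23
```

Request:
{"name": "servo_tool", "arguments": {
  "commands": [0,0,0,0,0,0,0.6,0,0,0,0,0,0,0.5,0,0,0,0,0,0,0.45,0,0,0,0,0,0,0.4,0,0,0,0,0,0,-1,0,0,0,0,0,0,-1,0,0,0,0,0,0,-1,0,0,0,0,0,0,-1]
}}

```text
t: 4.73
tcp_pos: [0.5443, -0.0005, 0.0012]
tool_rot: [0.17, 0.986, -0.0, 0.001]
force: [-0.7, 0.8, 5.8]
finger_gap: 0.692
gripper_force: 43.2
```

Request:
{"name": "servo_tool", "arguments": {
  "commands": [0,0,-0.006,0,0,0,-1,0,0,-0.008,0,0,0,-1,0,0,-0.008,0,0,0,-1,0,0,-0.008,0,0,0,-1,0,0,-0.008,0,0,0,-1,0,0,-0.01,0,0,0,-1,0,0,-0.01,0,0,0,-1,0,0,-0.02,0,0,0,-1,0,0,-0.03,0,0,0,-1,0,0,-0.03,0,0,0,-1,0,0,-0.03,0,0,0,-1,0,0,0,0,0,0,-1]
}}

```text
t: 5.73
tcp_pos: [0.5459, -0.0007, 0.0875]
tool_rot: [0.17, 0.986, -0.0, 0.003]
force: [-0.3, 0.3, -0.0]
finger_gap: 0.694
gripper_force: 43.3
```

Run:
```python
from plan import *
shot("wrist","w3");shot("side","d3")
a=np.hstack([cv2.imread("pics/w3.png"),cv2.resize(cv2.imread("pics/d3.png")[130:250,190:350],(512,384))]);cv2.imwrite("pics/c3.png",cv2.resize(a,(800,300)))
v=np.load("w3.npz")
go([.4602,.3287,.1],1.5201)
```

```text
pos [ 5.443e-01 -5.000e-04  8.510e-02] psi 1.2299 tilt [ 0.002 -0.    -1.   ] t 5.83 F [-0.1  0.  -1.1] gap 0.689
 total share [ 0.3787  0.5642 -0.0303] norm rows 9
 rz total -0.0462 rows 3 q6 then -0.9
```

View pics/c3.png

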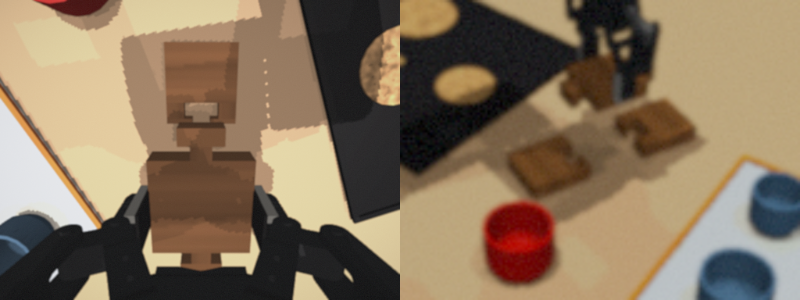

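The tile came out cleanly: both end tiles are still on the table and the tile hangs level between the fingers, around (200,205) in the left picture.

Request:
{"name": "servo_tool", "arguments": {
  "commands": [0.019,0.062,-0.023,0,0,0,-1,0.019,0.062,-0.023,0,0,0,-1,0.019,0.062,-0.023,0,0,0,-1,0.019,0.062,-0.023,0,0,0,-1,0.019,0.062,-0.023,0,0,0,-1,0.019,0.062,-0.023,0,0,0,-1,0.019,0.062,-0.023,0,0,0,-1,0.019,0.062,-0.023,0,0,0,-1,0.019,0.062,-0.023,0,0,0,-1,0.019,0.062,-0.023,0,0,0,-1]
}}

```text
t: 6.67
tcp_pos: [0.557, 0.3248, 0.1984]
tool_rot: [0.17, 0.986, -0.001, -0.001]
force: [-0.8, -0.1, -0.9]
finger_gap: 0.692
gripper_force: 43.3
```

Request:
{"name": "servo_tool", "arguments": {
  "commands": [0,0,0,0,0,-0.0155,-1,0,0,0,0,0,-0.0155,-1,0,0,0,0,0,-0.0155,-1,0,0,0,0,0,0,-1,0,0,0,0,0,0,-1]
}}

```text
t: 7.08
tcp_pos: [0.5574, 0.3233, 0.198]
tool_rot: [0.026, 1.0, -0.0, -0.001]
force: [-0.4, -0.2, -1.3]
finger_gap: 0.685
gripper_force: 43.3
```

```bash
sed -i 's/\[\[s,c,0\],\[-c,s,0\],\[0,0,-1\]\]/[[-s,c,0],[c,s,0],[0,0,-1]]/' plan.py
python3 - <<'E'
from plan import *
p=shot("wrist","w4");go([.4602,.3287,.1],1.5201)
r,g,b=ch(p["img"]);print([(a[1].tolist(),np.round(a[2])) for a in comps((r+g+b>230)&(r>1.2*b),400)])
for n,z in(("square_mat",.0065),("large_round_mat",.0065),("small_round_mat",.0065)):
    c=dict(square_mat=(.4602,.3287),large_round_mat=(.5932,.331),small_round_mat=(.5284,.1861))[n];print(n,proj(np.array([[*c,.009]]),p["mtx"],p["world_to_cam"]))
E
```

```text
pos [0.5576 0.3232 0.1982] psi 1.5195 tilt [-0.002 -0.001 -1.   ] t 7.13 F [-0.2 -0.2 -0.4] gap 0.688
 total share [0.1947 0.0012 0.1968] norm rows 4
 rz total -0.0001 rows 1 q6 then -0.9
[([0, 0, 154, 354, 23193], array([ 40., 191.])), ([182, 0, 330, 352, 75047], array([378., 180.])), ([198, 5, 118, 125, 13684], array([258.,  67.])), ([95, 114, 64, 64, 3215], array([126., 146.])), ([94, 347, 47, 37, 1185], array([121., 368.])), ([374, 347, 47, 37, 1180], array([393., 368.]))]
square_mat [[257.45197841  71.84034421]]
large_round_mat [[265.57015344 199.19070709]]
small_round_mat [[126.29885532 147.74911438]]
```

View pics/w4.png

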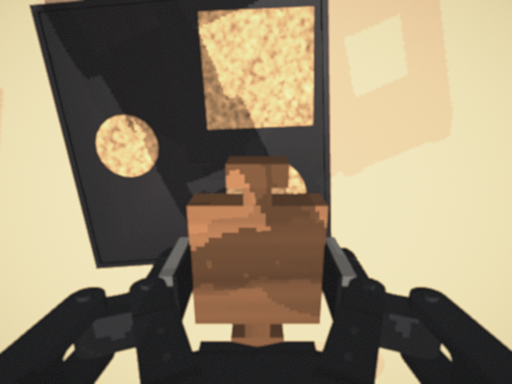

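The square mat is in full view at columns 198–316, rows 5–130. The tile is level in the fingers with its top corners near (188,205), (328,205), (195,323) and (322,323).

Run:
```python
from plan import *
v=np.load("w4.npz");r,g,b=ch(v["img"]);L=comps((r+g+b>230)&(r>1.2*b),400)
for n,c0,px in(("square_mat",(.46,.329),(258,67)),("small_round_mat",(.528,.186),(126,146))):
    m=min(L,key=lambda a:np.hypot(*(a[2]-px)))[0]
    for z in(None,.006):print(n,fit(n,[(m,v["mtx"],v["w"])],[*c0,.006,1.52],z))
ob=np.array([[.03,-.03,0],[.03,.03,0],[-.03,-.03,0],[-.03,.03,0]]) # tool-ish x,y on image up/right
im=np.array([[188,205],[328,205],[195,323],[322,323]],float)
ok,rv,tv=cv2.solvePnP(ob,im,v["mtx"],None)
Rc=np.diag([1,-1,-1.])@cv2.Rodrigues(rv)[0];tc=np.diag([1,-1,-1.])@tv[:,0]
W=np.linalg.inv(v["w"]);n=W[:3,:3]@Rc[:,2];c=W[:3,:3]@tc+W[:3,3];print("tile normal",n,"centre top",c, proj(c[None],v["mtx"],v["w"]))
go([.46,.329,.03])
```

```text
square_mat (array([0.45927143, 0.32988539, 0.00506142, 1.55997573]), np.float64(0.36870965307681264))
square_mat (array([0.45939585, 0.32987116, 0.006     , 1.55976889]), np.float64(0.4161620408695208))
small_round_mat (array([0.52626426, 0.18920722, 0.01265071, 1.52      ]), np.float64(0.28602258339550685))
small_round_mat (array([0.52698832, 0.18644665, 0.006     , 1.52      ]), np.float64(0.6920222082517304))
tile normal [ 0.00667784  0.00672911 -0.99995506] centre top [0.55826654 0.32375004 0.21434232] [[258.14909778 267.51487405]]
pos [0.5576 0.3232 0.1982] psi 1.5195 tilt [-0.002 -0.001 -1.   ] t 7.13 F [-0.2 -0.2 -0.4] gap 0.688
 total share [0.1949 0.0019 0.3368] norm rows 6
```

Request:
{"name": "servo_tool", "arguments": {
  "commands": [0.0396,0.0005,0.056,0,0,0,-1,0.0396,0.0005,0.056,0,0,0,-1,0.0396,0.0005,0.056,0,0,0,-1,0.0396,0.0005,0.056,0,0,0,-1,0.0396,0.0005,0.056,0,0,-0.0056,-1,0,0,0,0,0,0,-1,0,0,0,0,0,0,-1]
}}

```text
t: 7.72
tcp_pos: [0.4574, 0.3289, 0.0578]
tool_rot: [0.007, 1.0, -0.001, -0.002]
force: [1.7, -0.1, -0.3]
finger_gap: 0.694
gripper_force: 43.5
```

Run:
```python
from plan import *
go([.4587,.3294,.0105],1.557)
```

```text
pos [0.4574 0.3289 0.0578] psi 1.5562 tilt [-0.004 -0.002 -1.   ] t 7.72 F [ 1.7 -0.1 -0.3] gap 0.694
 total share [-0.0029  0.0012  0.0945] norm rows 2
 rz total -0.0001 rows 1 q6 then -0.93
```

Request:
{"name": "servo_tool", "arguments": {
  "commands": [-0.001,0.0005,0.03,0,0,0,-1,0,0,0.025,0,0,0,-1,0,0,0.015,0,0,0,-1,0,0,0.01,0,0,0,-1,0,0,0.006,0,0,0,-1,0,0,0.004,0,0,0,-1,0,0,0,0,0,0,-1,0,0,0,0,0,0,-1]
}}

```text
t: 8.38
tcp_pos: [0.46, 0.3299, 0.0146]
tool_rot: [0.007, 1.0, 0.0, 0.0]
force: [-0.1, 0.4, -0.4]
finger_gap: 0.692
gripper_force: 43.5
```

Run:
```python
from plan import *
go([.4587,.3294,.0105],1.557)
```

```text
pos [0.46   0.3299 0.0146] psi 1.5571 tilt [ 0.001  0.    -1.   ] t 8.38 F [-0.1  0.4 -0.4] gap 0.692
 total share [ 0.0026 -0.0011  0.0082] norm rows 1
 rz total 0.0 rows 1 q6 then -0.93
```

Request:
{"name": "servo_tool", "arguments": {
  "commands": [0.001,0,0.002,0,0,0,-1,0,0,0.002,0,0,0,-1,0,0,0.0015,0,0,0,-1,0,0,0,0,0,0,-1]
}}

```text
t: 8.72
tcp_pos: [0.4592, 0.3298, 0.0116]
tool_rot: [0.007, 1.0, -0.0, -0.0]
force: [-0.0, -0.2, -1.1]
finger_gap: 0.69
gripper_force: 43.5
```

Request:
{"name": "servo_tool", "arguments": {
  "commands": [0,0,0.001,0,0,0,-1,0,0,0.001,0,0,0,-1,0,0,0,0,0,0,-1]
}}

```text
t: 8.97
tcp_pos: [0.4592, 0.3298, 0.0105]
tool_rot: [0.007, 1.0, -0.0, -0.0]
force: [-0.4, -0.4, -1.1]
finger_gap: 0.688
gripper_force: 43.5
```

Request:
{"name": "servo_tool", "arguments": {
  "commands": [0,0,0.001,0,0,0,-1,0,0,0,0,0,0,-1]
}}

```text
t: 9.13
tcp_pos: [0.4593, 0.3298, 0.0102]
tool_rot: [0.007, 1.0, 0.0, 0.0]
force: [-0.4, -0.1, 1.5]
finger_gap: 0.692
gripper_force: 43.6
```

Request:
{"name": "servo_tool", "arguments": {
  "commands": [0,0,0.001,0,0,0,-1,0,0,0,0,0,0,-1]
}}

```text
t: 9.3
tcp_pos: [0.4593, 0.3299, 0.0102]
tool_rot: [0.007, 1.0, 0.0, 0.0]
force: [-1.0, -0.9, 4.1]
finger_gap: 0.693
gripper_force: 44.1
```

Contact at the predicted height. I release and rise.

Request:
{"name": "servo_tool", "arguments": {
  "commands": [0,0,0,0,0,0,0.5,0,0,0,0,0,0,0.7,0,0,0,0,0,0,1,0,0,0,0,0,0,1,0,0,0,0,0,0,1,0,0,-0.02,0,0,0,1,0,0,-0.06,0,0,0,1,-0.03,0,-0.07,0,0,0,1,-0.03,0,-0.07,0,0,0,1,-0.02,0,-0.07,0,0,0,1,0,0,-0.07,0,0,0,1,0,0,0,0,0,0,1]
}}

```text
t: 10.3
tcp_pos: [0.5043, 0.3312, 0.198]
tool_rot: [0.007, 1.0, 0.003, 0.007]
force: [0.5, 0.2, 0.6]
finger_gap: 0.999
gripper_force: 0.0
```

Run:
```python
from plan import *
p=shot("wrist","w5");np.set_printoptions(suppress=True);r,g,b=ch(p["img"])
c=(.4594,.3298);print(proj(np.array([[*c,.027],[.5932,.331,.009]]),p["mtx"],p["world_to_cam"]))
go([.4475,-.2262,.15],np.arctan2(-.2262,.4475)+np.pi/2)
print(camproj([[.447,-.2262,.05]],[.4475,-.2262,.15],1.1))
```

```text
[[253.63096167 124.34418105]
 [256.66022035 239.91217699]]
pos [0.5022 0.3304 0.1947] psi 1.5571 tilt [ 0.01   0.004 -1.   ] t 10.35 F [-0.6  0.2  0. ] gap 1.001
 total share [ 0.0948 -1.115   0.0839] norm rows 15
 rz total 0.0723 rows 4 q6 then -1.57
[[255.48346416 190.49089404]]
```

View pics/w5.png

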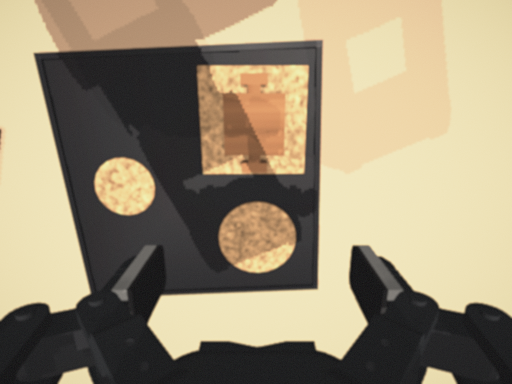

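The tile sits flat and centred on the square mat: its body is centred at (254,124) and the mat at (253,120). Next is the large pot; I keep the same yaw.

Request:
{"name": "servo_tool", "arguments": {
  "commands": [0.0063,-0.0743,0.005,0,0,0,1,0.0063,-0.0743,0.005,0,0,0,1,0.0063,-0.0743,0.005,0,0,0,1,0.0063,-0.0743,0.005,0,0,0,1,0.0063,-0.0743,0.005,0,0,0,1,0.0063,-0.0743,0.005,0,0,0,1,0.0063,-0.0743,0.005,0,0,0,1,0.0063,-0.0743,0.005,0,0,0,1,0.0063,-0.0743,0.005,0,0,0,1,0.0063,-0.0743,0.005,0,0,0,1,0.0063,-0.0743,0.005,0,0,0,1,0.0063,-0.0743,0.005,0,0,0,1]
}}

```text
t: 11.35
tcp_pos: [0.4536, -0.1169, 0.1587]
tool_rot: [0.007, 1.0, 0.001, -0.001]
force: [-0.0, 0.1, 0.4]
finger_gap: 0.998
gripper_force: 0.0
```

Request:
{"name": "servo_tool", "arguments": {
  "commands": [0.0063,-0.0743,0.005,0,0,0,1,0.0063,-0.0743,0.005,0,0,0,1,0.0063,-0.0743,0.005,0,0,0,1,0,0,0,0,0,0,1,0,0,0,0,0,0,1]
}}

```text
t: 11.77
tcp_pos: [0.4433, -0.2285, 0.1511]
tool_rot: [0.009, 1.0, 0.001, -0.001]
force: [-0.5, 0.9, 0.2]
finger_gap: 1.001
gripper_force: 0.0
```

Run:
```python
from plan import *
v=np.load("w5.npz");r,g,b=ch(v["img"]);L=comps((r>1.25*b)&(r+g+b>130),300)
for n,c0,px in(("large_round_mat",(.593,.331),(257,237)),("small_round_mat",(.528,.186),(125,186)),("square_mat",(.4594,.33),(253,120))):
    m=min(L,key=lambda a:np.hypot(*(a[2]-px)))
    print(n,m[1].tolist(),fit(n,[(m[0],v["mtx"],v["w"])],[*c0,.006,1.56],.006))
p=shot("wrist","w6");L=comps(blue(p["img"]),400);print([(a[1].tolist(),np.round(a[2])) for a in L])
print(proj(np.array([[.447,-.2262,.03],[.5677,-.195,.03],[.588,-.332,.03],[.4509,-.354,.03]]),p["mtx"],p["world_to_cam"]).round())
go([.447,-.2262,.02])
```

```text
large_round_mat [217, 200, 80, 74, 4654] (array([0.59040848, 0.33116027, 0.006     , 1.56      ]), np.float64(1.318888604200107))
small_round_mat [93, 156, 64, 61, 3005] (array([0.52599016, 0.18703213, 0.006     , 1.56      ]), np.float64(1.2306941758169212))
square_mat [196, 64, 114, 112, 12198] (array([0.45874193, 0.32892445, 0.006     , 1.5621306 ]), np.float64(0.48059462276445997))
[([220, 148, 81, 85, 5273], array([260., 191.])), ([73, 160, 82, 65, 3825], array([113., 192.])), ([11, 257, 172, 127, 7646], array([115., 338.])), ([191, 274, 132, 110, 6520], array([273., 339.])), ([325, 281, 187, 103, 7389], array([421., 340.])), ([0, 306, 48, 68, 1435], array([ 19., 333.]))]
[[259. 189.]
 [293. 306.]
 [156. 325.]
 [114. 195.]]
pos [ 0.4431 -0.2268  0.1511] psi 1.5552 tilt [-0.002  0.002 -1.   ] t 11.82 F [-0.3  0.2 -0.6] gap 0.997
 total share [-0.0084  0.0007  0.2623] norm rows 4
```

View pics/w6.png

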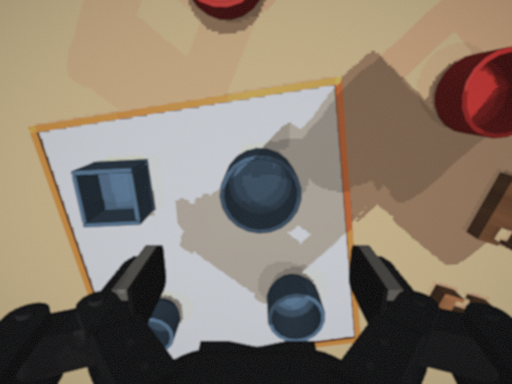

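The large pot is at (260,190), with the square dish at (113,193), medium at (295,307) and small at (160,325).

Run:
```python
from plan import *
v=np.load("w6.npz");m=min(comps(blue(v["img"]),400),key=lambda a:np.hypot(*(a[2]-(260,191))))[0]
for z in(None,.006):print(fit("large_pot",[(m,v["mtx"],v["w"])],[.447,-.2262,.006,0],z))
go([.447,-.2262,.02])
```

```text
(array([ 0.44775928, -0.22564259, -0.00281994,  0.        ]), np.float64(0.2685044784773806))
(array([ 0.44519763, -0.22569641,  0.006     ,  0.        ]), np.float64(1.4709940572082183))
pos [ 0.4431 -0.2268  0.1511] psi 1.5552 tilt [-0.002  0.002 -1.   ] t 11.82 F [-0.3  0.2 -0.6] gap 0.997
 total share [-0.0084  0.0007  0.2623] norm rows 4
```

Request:
{"name": "servo_tool", "arguments": {
  "commands": [-0.0034,0.001,0.06,0,0,0,1,-0.0034,0.001,0.06,0,0,0,1,0,0,0.06,0,0,0,1,0,0,0.045,0,0,0,1,0,0,0.03,0,0,0,1,0,0,0.015,0,0,0,1,0,0,0,0,0,0,1,0,0,0,0,0,0,1],
  "force": 35
}}

```text
t: 12.48
tcp_pos: [0.4478, -0.225, 0.0172]
tool_rot: [0.006, 1.0, 0.0, -0.0]
force: [0.7, -0.0, 0.3]
finger_gap: 0.998
gripper_force: 0.0
```

Request:
{"name": "servo_tool", "arguments": {
  "commands": [0,0,0,0,0,0,0.65,0,0,0,0,0,0,0.6,0,0,0,0,0,0,0.55,0,0,0,0,0,0,0.5,0,0,0,0,0,0,-1,0,0,0,0,0,0,-1,0,0,0,0,0,0,-1]
}}

```text
t: 13.07
tcp_pos: [0.4485, -0.2265, 0.0186]
tool_rot: [0.007, 1.0, -0.001, 0.001]
force: [0.7, 2.6, 6.2]
finger_gap: 0.776
gripper_force: 37.5
```

Request:
{"name": "servo_tool", "arguments": {
  "commands": [0,0,-0.01,0,0,0,-1,0,0,-0.02,0,0,0,-1,0,0,-0.04,0,0,0,-1,0,0,-0.06,0,0,0,-1,0,0,-0.06,0,0,0,-1,0,0,-0.06,0,0,0,-1,0,0,-0.06,0,0,0,-1,0,0,-0.03,0,0,0,-1,0,0,0,0,0,0,-1,0,0,0,0,0,0,-1]
}}

```text
t: 13.9
tcp_pos: [0.4478, -0.2264, 0.1882]
tool_rot: [0.007, 1.0, -0.001, 0.001]
force: [-0.2, 0.4, -2.5]
finger_gap: 0.774
gripper_force: 39.8
```

Run:
```python
from plan import *
p=shot("wrist","w7");s=manip.sense();print(s["finger_gap"],s["gripper_force"],s["force"])
L=comps(blue(p["img"]),400);print([(a[1].tolist(),np.round(a[2])) for a in L])
go([.555,.329,.19])
```

```text
0.7705564676523347 39.76130906492472 [ 0.46707153 -0.4111579  -1.83538436]
[([98, 148, 65, 54, 894], array([145., 167.])), ([95, 158, 53, 45, 1155], array([115., 184.])), ([0, 181, 512, 203, 47736], array([257., 308.]))]
pos [ 0.4471 -0.2258  0.1869] psi 1.5571 tilt [-0.001  0.    -1.   ] t 13.95 F [ 0.5 -0.4 -1.8] gap 0.771
 total share [-0.2005  1.1125 -0.0058] norm rows 15
```

View pics/w7.png

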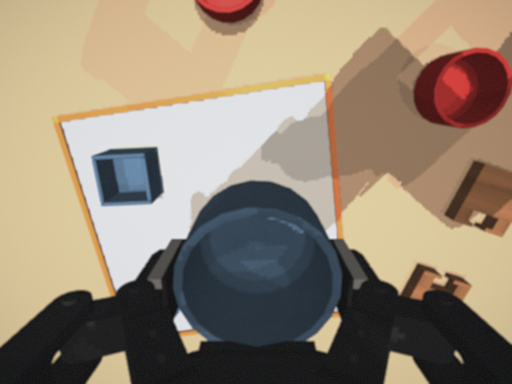

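The pot is held upright with its rim at columns 174–341, rows 207–347. I work out its offset from the tool.

Run:
```python
from plan import *
v=np.load("w7.npz")
for z in(.034,.038,.042):
    P=np.array([ray(q,v["mtx"],v["w"],.1869+z)[:2] for q in((174,280),(341,280),(258,207),(258,347))]);print(z,P.round(4).tolist(),"c",P[:2].mean(0)-[.4471,-.2258],P[2:].mean(0)-[.4471,-.2258],"d",np.linalg.norm(P[0]-P[1]),np.linalg.norm(P[2]-P[3]))
```

```text
0.034 [[0.4442, -0.2595], [0.4451, -0.1928], [0.4137, -0.2256], [0.4776, -0.2264]] c [-0.00246425 -0.00039119] [-0.00147329 -0.00019856] d 0.06671592674305211 0.06387064060789016
0.038 [[0.4416, -0.2583], [0.4425, -0.194], [0.4123, -0.2256], [0.4738, -0.2264]] c [-0.00502958 -0.00036142] [-0.00407477 -0.00017582] d 0.06428193432508911 0.06154045256195651
0.042 [[0.4391, -0.2571], [0.4399, -0.1952], [0.4108, -0.2256], [0.47, -0.2263]] c [-0.0075949  -0.00033165] [-0.00667625 -0.00015308] d 0.06184794190712617 0.05921026451602286
```

Request:
{"name": "servo_tool", "arguments": {
  "commands": [-0.0134,0.0742,0,0,0,0,-1,-0.0134,0.0742,0,0,0,0,-1,-0.0134,0.0742,0,0,0,0,-1,-0.0134,0.0742,0,0,0,0,-1,-0.0134,0.0742,0,0,0,0,-1,-0.0134,0.0742,0,0,0,0,-1,-0.0134,0.0742,0,0,0,0,-1,-0.0134,0.0742,0,0,0,0,-1,-0.0134,0.0742,0,0,0,0,-1,-0.0134,0.0742,0,0,0,0,-1,-0.0134,0.0742,0,0,0,0,-1,-0.0134,0.0742,0,0,0,0,-1]
}}

```text
t: 14.95
tcp_pos: [0.5327, 0.2193, 0.1845]
tool_rot: [0.007, 1.0, -0.001, -0.003]
force: [0.0, -0.1, -2.4]
finger_gap: 0.776
gripper_force: 39.9
```

Request:
{"name": "servo_tool", "arguments": {
  "commands": [-0.0134,0.0742,0,0,0,0,-1,-0.0134,0.0742,0,0,0,0,-1,-0.0134,0.0742,0,0,0,0,-1,0,0,0,0,0,0,-1,0,0,0,0,0,0,-1,0,0,0,0,0,0,-1]
}}

```text
t: 15.45
tcp_pos: [0.5543, 0.3281, 0.1845]
tool_rot: [0.006, 1.0, -0.001, -0.002]
force: [-1.1, 0.7, -2.4]
finger_gap: 0.772
gripper_force: 40.1
```

Run:
```python
from plan import *
p=shot("wrist","w8");go([.459,.3295,.06],1.557)
r,g,b=ch(p["img"])
# tile mask inside mat: brown
print([(a[1].tolist(),np.round(a[2])) for a in comps((r>1.2*b)&(r+g+b>130),300)])
cv2.imwrite("pics/c8.png",cv2.resize(cv2.imread("pics/w8.png")[0:240,60:460],(800,480)))
print(proj(np.array([[.459,.3295,.027]]),p["mtx"],p["world_to_cam"]))
```

```text
pos [0.5545 0.3274 0.185 ] psi 1.5568 tilt [-0.004 -0.002 -1.   ] t 15.5 F [ 0.3 -1.  -1.3] gap 0.773
 total share [0.1901 0.002  0.2509] norm rows 5
 rz total -0.0 rows 1 q6 then -0.93
[([0, 0, 142, 348, 19408], array([ 35., 194.])), ([326, 0, 186, 346, 53436], array([425., 147.])), ([195, 8, 124, 127, 14999], array([257.,  70.])), ([84, 112, 69, 68, 3652], array([118., 146.])), ([222, 163, 81, 34, 1254], array([264., 176.])), ([307, 307, 36, 47, 773], array([327., 333.])), ([172, 308, 35, 47, 763], array([187., 333.])), ([84, 350, 49, 34, 1138], array([111., 369.])), ([382, 350, 49, 34, 1136], array([403., 370.]))]
[[257.5404484   72.05107021]]
```

View pics/c8.png

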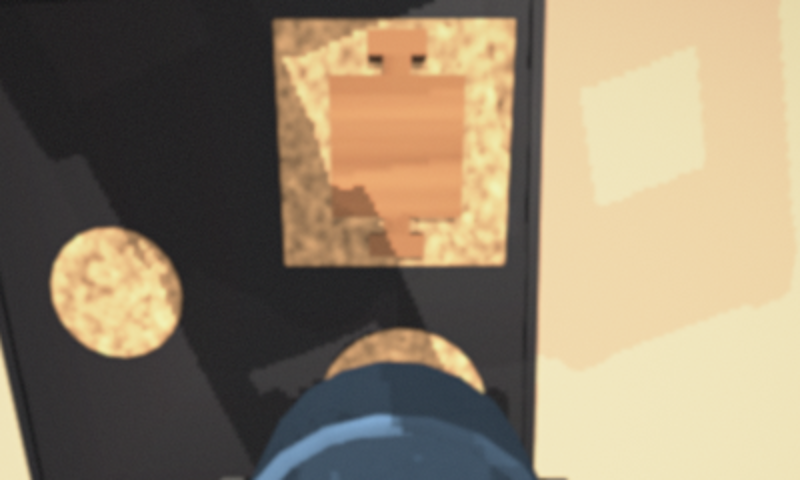

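The tile is flat and centred in the square mat, with its body at crop (397,146). I bring the pot over it.

Request:
{"name": "servo_tool", "arguments": {
  "commands": [0.037,0.0008,0.048,0,0,0,-1,0.037,0.0008,0.048,0,0,0,-1,0.037,0.0008,0.048,0,0,0,-1,0.037,0.0008,0.048,0,0,0,-1,0.037,0.0006,0.048,0,0,0,-1,0,0,0.02,0,0,0,-1,0,0,0.01,0,0,0,-1,0,0,0,0,0,0,-1,0,0,0,0,0,0,-1,0,0,0,0,0,0,-1]
}}

```text
t: 16.33
tcp_pos: [0.4659, 0.3321, 0.0533]
tool_rot: [0.007, 1.0, 0.001, 0.002]
force: [-0.5, 0.5, -1.0]
finger_gap: 0.769
gripper_force: 40.2
```

Run:
```python
from plan import *
go([.4618,.3306,.0395],1.557)
```

```text
pos [0.4659 0.3321 0.0533] psi 1.5561 tilt [ 0.004  0.002 -1.   ] t 16.33 F [-0.5  0.5 -1. ] gap 0.769
 total share [ 0.0082 -0.0032  0.0276] norm rows 1
 rz total -0.0001 rows 1 q6 then -0.94
```

Request:
{"name": "servo_tool", "arguments": {
  "commands": [0.004,-0.0015,0.005,0,0,0,-1,0,0,0.005,0,0,0,-1,0,0,0.004,0,0,0,-1,0,0,0,0,0,0,-1,0,0,0,0,0,0,-1,0,0,0,0,0,0,-1]
}}

```text
t: 16.83
tcp_pos: [0.4615, 0.3313, 0.0451]
tool_rot: [0.007, 1.0, 0.0, 0.0]
force: [-0.3, 0.3, -2.1]
finger_gap: 0.771
gripper_force: 40.2
```

Request:
{"name": "servo_tool", "arguments": {
  "commands": [0,-0.001,0.004,0,0,0,-1,0,0,0.003,0,0,0,-1,0,0,0.0015,0,0,0,-1,0,0,0,0,0,0,-1]
}}

```text
t: 17.17
tcp_pos: [0.4613, 0.3306, 0.0405]
tool_rot: [0.007, 1.0, -0.0, -0.0]
force: [-0.3, 0.6, -1.6]
finger_gap: 0.777
gripper_force: 40.2
```

Request:
{"name": "servo_tool", "arguments": {
  "commands": [0,0,0.0015,0,0,0,-1,0,0,0,0,0,0,-1,0,0,0,0,0,0,-1]
}}

```text
t: 17.42
tcp_pos: [0.4614, 0.3307, 0.04]
tool_rot: [0.007, 1.0, -0.0, -0.0]
force: [-0.4, -0.5, -0.2]
finger_gap: 0.774
gripper_force: 40.2
```

Request:
{"name": "servo_tool", "arguments": {
  "commands": [0,0,0.001,0,0,0,-1,0,0,0,0,0,0,-1]
}}

```text
t: 17.58
tcp_pos: [0.4615, 0.3308, 0.0397]
tool_rot: [0.007, 1.0, 0.0, 0.0]
force: [-0.1, -0.6, -1.1]
finger_gap: 0.775
gripper_force: 40.2
```

Request:
{"name": "servo_tool", "arguments": {
  "commands": [0,0,0.001,0,0,0,-1,0,0,0,0,0,0,-1]
}}

```text
t: 17.75
tcp_pos: [0.4615, 0.3308, 0.0397]
tool_rot: [0.007, 1.0, 0.0, 0.0]
force: [-1.7, -0.7, 3.8]
finger_gap: 0.777
gripper_force: 40.6
```

Request:
{"name": "servo_tool", "arguments": {
  "commands": [0,0,0,0,0,0,0.65,0,0,0,0,0,0,0.8,0,0,0,0,0,0,1,0,0,0,0,0,0,1,0,0,0,0,0,0,1,0,0,-0.02,0,0,0,1,0,0,-0.05,0,0,0,1,0,0,-0.07,0,0,0,1,-0.03,0,-0.07,0,0,0,1,-0.03,0,-0.07,0,0,0,1,-0.03,0,-0.05,0,0,0,1,0,0,0,0,0,0,1]
}}

```text
t: 18.75
tcp_pos: [0.5133, 0.3318, 0.2118]
tool_rot: [0.007, 1.0, 0.003, 0.008]
force: [1.3, 0.6, 1.0]
finger_gap: 0.999
gripper_force: 0.0
```

Request:
{"name": "servo_tool", "arguments": {
  "commands": [0,0,0,0,0,0,1,0,0,0,0,0,0,1]
}}

```text
t: 18.92
tcp_pos: [0.5052, 0.3296, 0.2037]
tool_rot: [0.007, 1.0, -0.0, -0.001]
force: [-0.6, 0.1, -0.9]
finger_gap: 0.998
gripper_force: 0.0
```

Run:
```python
from plan import *
np.set_printoptions(suppress=True)
p=shot("wrist","w9");v=(p["mtx"],p["world_to_cam"]);r,g,b=ch(p["img"])
L=comps(blue(p["img"])&(r+g+b>60),300);print([(a[1].tolist(),np.round(a[2])) for a in L])
q=proj(np.array([[.46,.33,.05]]),*v)[0];m=min(L,key=lambda a:np.hypot(*(a[2]-q)))[0]
print("pot",fit("large_pot",[(m,*v)],[.46,.33,.027,0],.027),fit("large_pot",[(m,*v)],[.46,.33,.027,0]))
C=comps((r>1.2*b)&(r+g+b>130),300);print([(a[1].tolist(),np.round(a[2])) for a in C])
for n,c0 in(("large_round_mat",(.592,.331)),("small_round_mat",(.527,.187))):
    q=proj(np.array([[*c0,.009]]),*v)[0];mm=min(C,key=lambda a:np.hypot(*(a[2]-q)))[0];print(n,q,fit(n,[(mm,*v)],[*c0,.006,0],.006))
go([.567,-.195,.15],1.557)
```

```text
[([221, 94, 71, 73, 2637], array([251., 133.])), ([82, 276, 430, 108, 15952], array([291., 350.])), ([38, 293, 63, 45, 850], array([ 69., 320.])), ([0, 305, 50, 77, 1516], array([ 17., 337.]))]
pot (array([0.46042442, 0.32845843, 0.027     , 0.        ]), np.float64(3.559645169020866)) (array([0.46137125, 0.32896414, 0.00176685, 0.        ]), np.float64(0.7935243404555821))
[([0, 0, 512, 361, 102423], array([289., 156.])), ([200, 67, 112, 110, 7096], array([254., 116.])), ([98, 157, 63, 60, 2938], array([129., 186.])), ([220, 201, 80, 74, 4612], array([259., 237.])), ([57, 366, 38, 18, 492], array([ 76., 376.])), ([420, 366, 38, 18, 498], array([438., 376.]))]
large_round_mat [259.12100471 239.18227564] (array([0.59058926, 0.33128474, 0.006     , 0.        ]), np.float64(1.4928351715438561))
small_round_mat [129.71468163 187.67329543] (array([0.52607429, 0.18684504, 0.006     , 0.        ]), np.float64(1.4285856605563945))
pos [0.5046 0.3295 0.2029] psi 1.5573 tilt [-0.004 -0.001 -1.   ] t 18.97 F [ 0.7  0.4 -0.1] gap 0.998
 total share [-0.1393 -1.0471  0.1067] norm rows 14
 rz total 0.0001 rows 1 q6 then -1.89
```

View pics/w9.png

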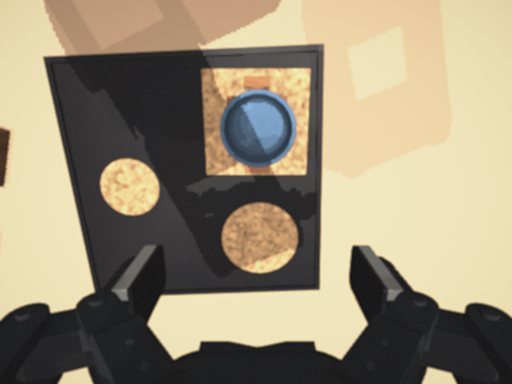

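The large pot stands centred on the tile, with its rim at columns 220–297, rows 89–167. The round mats are at (259,238) and (129,187). Next is the medium pot.

Request:
{"name": "servo_tool", "arguments": {
  "commands": [-0.0095,-0.0748,0.007,0,0,0,1,-0.0095,-0.0748,0.007,0,0,0,1,-0.0095,-0.0748,0.007,0,0,0,1,-0.0095,-0.0748,0.007,0,0,0,1,-0.0095,-0.0748,0.007,0,0,0,1,-0.0095,-0.0748,0.007,0,0,0,1,-0.0095,-0.0748,0.007,0,0,0,1,-0.0095,-0.0748,0.007,0,0,0,1,-0.0095,-0.0748,0.007,0,0,0,1,-0.0095,-0.0748,0.007,0,0,0,1,-0.0095,-0.0748,0.007,0,0,0,1,-0.0095,-0.0748,0.007,0,0,0,1]
}}

```text
t: 19.97
tcp_pos: [0.5554, -0.1202, 0.1601]
tool_rot: [0.007, 1.0, 0.001, -0.002]
force: [-0.3, 0.9, 0.0]
finger_gap: 1.002
gripper_force: 0.0
```

Request:
{"name": "servo_tool", "arguments": {
  "commands": [-0.0095,-0.0748,0.007,0,0,0,1,-0.0095,-0.0748,0.007,0,0,0,1,0,0,0,0,0,0,1,0,0,0,0,0,0,1,0,0,0,0,0,0,1]
}}

```text
t: 20.38
tcp_pos: [0.5641, -0.193, 0.1534]
tool_rot: [0.007, 1.0, 0.001, -0.002]
force: [-0.7, 0.3, -0.8]
finger_gap: 1.001
gripper_force: 0.0
```

Run:
```python
from plan import *
np.set_printoptions(suppress=True)
v=np.load("w9.npz");print("large at",ray((258.5,128),v["mtx"],v["w"],.077))
p=shot("wrist","w10");v=(p["mtx"],p["world_to_cam"])
L=comps(blue(p["img"]),400);print([(a[1].tolist(),np.round(a[2])) for a in L])
q=proj(np.array([[.567,-.195,.03]]),*v)[0];print(q);m=min(L,key=lambda a:np.hypot(*(a[2]-q)))[0]
print(fit("medium_pot",[(m,*v)],[.567,-.195,.006,0],.006),fit("medium_pot",[(m,*v)],[.567,-.195,.006,0]))
go([.567,-.195,.017],1.557)
```

```text
large at [0.45698468 0.33157956 0.077     ]
[([0, 2, 99, 79, 6689], array([47., 42.])), ([223, 156, 64, 68, 3285], array([255., 190.])), ([72, 187, 59, 52, 2178], array([101., 212.])), ([325, 275, 187, 109, 7292], array([419., 342.])), ([0, 277, 185, 107, 7883], array([ 86., 343.])), ([178, 343, 155, 41, 3578], array([258., 365.]))]
[254.2924385  187.53455089]
(array([ 0.56700778, -0.19468603,  0.006     ,  0.        ]), np.float64(1.266181852790577)) (array([ 0.56983564, -0.19480801, -0.00376159,  0.        ]), np.float64(0.2850064671677103))
pos [ 0.5644 -0.1924  0.1539] psi 1.558 tilt [-0.003  0.002 -1.   ] t 20.43 F [-0.4 -0.1 -0.6] gap 1.0
 total share [-0.0063 -0.0057  0.2737] norm rows 4
 rz total 0.0002 rows 1 q6 then -1.89
```

Request:
{"name": "servo_tool", "arguments": {
  "commands": [-0.0035,-0.0025,0.06,0,0,0,1,-0.003,-0.002,0.06,0,0,0,1,0,0,0.06,0,0,0,1,0,0,0.05,0,0,0,1,0,0,0.032,0,0,0,1,0,0,0.016,0,0,0,1,0,0,0,0,0,0,1,0,0,0,0,0,0,1]
}}

```text
t: 21.1
tcp_pos: [0.5691, -0.1955, 0.0163]
tool_rot: [0.006, 1.0, 0.0, -0.0]
force: [-0.2, -0.8, 0.1]
finger_gap: 0.999
gripper_force: 0.0
```

Request:
{"name": "servo_tool", "arguments": {
  "commands": [0,0,0,0,0,0,0.5,0,0,0,0,0,0,0.4,0,0,0,0,0,0,0.34,0,0,0,0,0,0,0.28,0,0,0,0,0,0,0.22,0,0,0,0,0,0,-1,0,0,0,0,0,0,-1,0,0,0,0,0,0,-1,0,0,0,0,0,0,-1]
}}

```text
t: 21.85
tcp_pos: [0.5696, -0.1968, 0.0175]
tool_rot: [0.007, 1.0, -0.0, 0.001]
force: [1.2, 1.3, 6.2]
finger_gap: 0.625
gripper_force: 36.1
```

Run:
```python
from plan import *
go([.567,-.195,.19])
```

```text
pos [ 0.5696 -0.1968  0.0175] psi 1.5568 tilt [ 0.002 -0.    -1.   ] t 21.85 F [1.2 1.3 6.2] gap 0.625
 total share [ 0.0047  0.0034 -0.3451] norm rows 5
```

Request:
{"name": "servo_tool", "arguments": {
  "commands": [0,0,-0.01,0,0,0,-1,0,0,-0.02,0,0,0,-1,0,0,-0.04,0,0,0,-1,0,0,-0.06,0,0,0,-1,0,0,-0.06,0,0,0,-1,0,0,-0.06,0,0,0,-1,0,0.02,-0.06,0,0,0,-1,0,0.05,-0.03,0,0,0,-1,-0.0025,0.0754,0,0,0,0,-1,-0.0025,0.0754,0,0,0,0,-1,-0.0025,0.0754,0,0,0,0,-1,-0.0025,0.0754,0,0,0,0,-1]
}}

```text
t: 22.85
tcp_pos: [0.5761, -0.0096, 0.1871]
tool_rot: [0.007, 1.0, -0.0, 0.0]
force: [0.7, -0.1, -0.8]
finger_gap: 0.625
gripper_force: 37.2
```

Request:
{"name": "servo_tool", "arguments": {
  "commands": [-0.0025,0.0754,0,0,0,0,-1,-0.0025,0.0754,0,0,0,0,-1,-0.0025,0.0754,0,0,0,0,-1,-0.0025,0.0754,0,0,0,0,-1,-0.0025,0.0754,0,0,0,0,-1,-0.0025,0.0754,0,0,0,0,-1,-0.0025,0.0754,0,0,0,0,-1,-0.0025,0.0754,0,0,0,0,-1,-0.0025,0.0754,0,0,0,0,-1,0,0,0,0,0,0,-1,0,0,0,0,0,0,-1,0,0,0,0,0,0,-1]
}}

```text
t: 23.85
tcp_pos: [0.5918, 0.3278, 0.1861]
tool_rot: [0.006, 1.0, -0.001, -0.0]
force: [0.6, -1.1, -1.4]
finger_gap: 0.627
gripper_force: 37.3
```

Run:
```python
from plan import *
go([.5935,.331,.0205],1.557)
p=shot("side","d11");q=shot("scene","s11")
for n,v in(("side",p),("scene",q)): print(n,[(a[1].tolist(),np.round(a[2])) for a in comps(blue(v["img"]),100)])
```

```text
pos [0.5918 0.3278 0.1861] psi 1.558 tilt [-0.001 -0.001 -1.   ] t 23.85 F [ 0.6 -1.1 -1.4] gap 0.627
 total share [-0.0035  0.0067  0.3312] norm rows 5
 rz total 0.0002 rows 1 q6 then -1.05
side [([172, 0, 25, 11, 242], array([184.,   4.])), ([174, 21, 34, 43, 730], array([188.,  40.])), ([0, 48, 19, 52, 545], array([ 6., 79.])), ([183, 64, 18, 25, 273], array([190.,  77.])), ([150, 130, 32, 24, 509], array([163., 141.])), ([163, 130, 97, 67, 1764], array([209., 163.])), ([432, 170, 80, 27, 283], array([472., 184.])), ([0, 172, 140, 212, 15979], array([ 63., 298.])), ([424, 194, 88, 30, 160], array([469., 209.])), ([389, 225, 20, 23, 355], array([399., 236.])), ([361, 263, 34, 37, 796], array([378., 281.])), ([434, 343, 78, 41, 1053], array([467., 366.]))]
scene [([206, 0, 135, 80, 5031], array([274.,  40.])), ([366, 0, 112, 88, 5175], array([428.,  33.])), ([225, 84, 27, 13, 151], array([239.,  89.])), ([381, 93, 54, 76, 1674], array([408., 132.])), ([459, 103, 34, 11, 217], array([475., 108.])), ([355, 164, 25, 24, 457], array([367., 175.])), ([119, 192, 21, 23, 410], array([129., 203.])), ([341, 199, 79, 43, 933], array([375., 222.])), ([320, 217, 23, 28, 262], array([331., 232.])), ([123, 226, 18, 21, 293], array([132., 236.])), ([0, 287, 134, 97, 955], array([ 80., 351.])), ([0, 296, 95, 27, 150], array([ 45., 309.])), ([81, 360, 61, 24, 137], array([111., 373.]))]
```

Request:
{"name": "servo_tool", "arguments": {
  "commands": [-0.0018,0.0035,0.06,0,0,0,-1,-0.0017,0.003,0.06,0,0,0,-1,0,0,0.06,0,0,0,-1,0,0,0.05,0,0,0,-1,0,0,0.04,0,0,0,-1,0,0,0.025,0,0,0,-1,0,0,0.012,0,0,0,-1,0,0,0,0,0,0,-1,0,0,0,0,0,0,-1,0,0,0,0,0,0,-1]
}}

```text
t: 24.78
tcp_pos: [0.5956, 0.3316, 0.0343]
tool_rot: [0.007, 1.0, 0.001, 0.002]
force: [0.4, 0.9, -1.3]
finger_gap: 0.63
gripper_force: 37.3
```

Run:
```python
from plan import *
go([.5935,.331,.0205],1.557)
```

```text
pos [0.5956 0.3316 0.0343] psi 1.5569 tilt [ 0.003  0.001 -1.   ] t 24.78 F [ 0.4  0.9 -1.3] gap 0.63
 total share [ 0.0042 -0.0013  0.0276] norm rows 1
 rz total -0.0 rows 1 q6 then -1.05
```

Request:
{"name": "servo_tool", "arguments": {
  "commands": [0.002,0,0.01,0,0,0,-1,0,0,0.006,0,0,0,-1,0,0,0.003,0,0,0,-1,0,0,0.002,0,0,0,-1,0,0,0,0,0,0,-1,0,0,0,0,0,0,-1]
}}

```text
t: 25.28
tcp_pos: [0.5931, 0.3315, 0.022]
tool_rot: [0.007, 1.0, -0.0, -0.0]
force: [-0.7, 0.2, -1.4]
finger_gap: 0.629
gripper_force: 37.3
```

Request:
{"name": "servo_tool", "arguments": {
  "commands": [0,0,0.002,0,0,0,-1,0,0,0.001,0,0,0,-1,0,0,0,0,0,0,-1]
}}

```text
t: 25.53
tcp_pos: [0.5933, 0.3314, 0.0206]
tool_rot: [0.007, 1.0, 0.0, 0.0]
force: [0.5, 0.7, -0.9]
finger_gap: 0.626
gripper_force: 37.4
```

Request:
{"name": "servo_tool", "arguments": {
  "commands": [0,0,0.001,0,0,0,-1,0,0,0,0,0,0,-1]
}}

```text
t: 25.7
tcp_pos: [0.5933, 0.3314, 0.0205]
tool_rot: [0.007, 1.0, 0.0, 0.0]
force: [-1.1, -0.3, 2.1]
finger_gap: 0.628
gripper_force: 37.6
```

Request:
{"name": "servo_tool", "arguments": {
  "commands": [0,0,0.001,0,0,0,-1,0,0,0,0,0,0,-1]
}}

```text
t: 25.87
tcp_pos: [0.5933, 0.3315, 0.0205]
tool_rot: [0.007, 1.0, 0.0, 0.0]
force: [-1.8, -1.5, 4.3]
finger_gap: 0.625
gripper_force: 37.9
```

Request:
{"name": "servo_tool", "arguments": {
  "commands": [0,0,0,0,0,0,0.4,0,0,0,0,0,0,0.6,0,0,0,0,0,0,1,0,0,0,0,0,0,1,0,0,0,0,0,0,1,0,0,-0.02,0,0,0,1,0,0,-0.05,0,0,0,1,0,0,-0.07,0,0,0,1,0,0,-0.07,0,0,0,1,0,0,-0.07,0,0,0,1,0,0,0,0,0,0,1,0,0,0,0,0,0,1]
}}

```text
t: 26.87
tcp_pos: [0.5951, 0.3322, 0.1636]
tool_rot: [0.007, 1.0, 0.001, 0.003]
force: [-0.1, -0.9, -0.4]
finger_gap: 1.001
gripper_force: 0.0
```

Run:
```python
from plan import *
np.set_printoptions(suppress=True)
shot("wrist","w12");go([.588,-.332,.15],1.557)
a=np.hstack([cv2.imread("pics/w12.png"),cv2.resize(cv2.imread("pics/s11.png")[130:270,300:460],(439,384))]);cv2.imwrite("pics/c12.png",cv2.resize(a,(800,323)))
```

```text
pos [0.5935 0.3315 0.1612] psi 1.5572 tilt [ 0.002  0.001 -1.   ] t 26.92 F [ 0.6 -0.6 -0.6] gap 1.003
 total share [-0.0069 -1.3271  0.0213] norm rows 18
 rz total 0.0 rows 1 q6 then -2.07
```

View pics/c12.png

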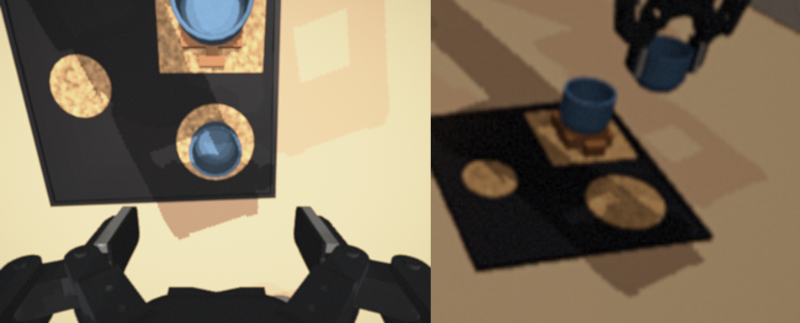

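Left, the medium pot stands on the larger round mat, with its rim around (215,149) and the mat around (215,142). Right, the large pot stands on the tile. I compute the offsets.

Run:
```python
from plan import *
np.set_printoptions(suppress=True)
v=np.load("w12.npz");K,w=v["mtx"],v["w"];img=v["img"];r,g,b=ch(img)
L=comps(blue(img)&(b>70),200);q=proj(np.array([[.592,.331,.03]]),K,w)[0];m=min(L,key=lambda a:np.hypot(*(a[2]-q)));print(q,m[1].tolist(),m[2])
B=m[1];c=(B[0]+B[2]/2-.5,B[1]+B[3]/2-.5)
print("pot fit z.009",fit("medium_pot",[(m[0],K,w)],[.592,.331,.009,0],.009),"rim",ray(c,K,w,.053))
C=comps(((r>1.25*b)&(r+g+b>130))|m[0],300);mm=min(C,key=lambda a:np.hypot(*(a[2]-q)));print(mm[1].tolist(),fit("large_round_mat",[(mm[0],K,w)],[.592,.331,.006,0],.006))
mm=min(C,key=lambda a:np.hypot(*(a[2]-(96,102))));print(mm[1].tolist(),fit("small_round_mat",[(mm[0],K,w)],[.527,.187,.006,0],.006))
# large pot from scene + side views, scene tile/mat
for n in("s11","d11"):
    v=np.load(n+".npz");L=comps(blue(v["img"]),100);q=proj(np.array([[.459,.33,.05]]),v["mtx"],v["w"])[0];m=min(L,key=lambda a:np.hypot(*(a[2]-q)));print(n,m[1].tolist(),fit("large_pot",[(m[0],v["mtx"],v["w"])],[.459,.33,.027,0],.027))
```

```text
[255.14234117 176.49947091] [229, 145, 57, 64, 2204] [258.21506352 178.46052632]
pot fit z.009 (array([0.58988759, 0.33155579, 0.009     , 0.        ]), np.float64(3.0535424000363203)) rim [0.58608457 0.33267861 0.053     ]
[208, 122, 95, 94, 5927] (array([0.59087899, 0.33099972, 0.006     , 0.        ]), np.float64(1.2221763810795152))
[57, 63, 77, 79, 4644] (array([0.52624292, 0.186816  , 0.006     , 0.        ]), np.float64(1.2979054793807852))
s11 [355, 164, 25, 24, 457] (array([0.45974463, 0.3298071 , 0.027     , 0.        ]), np.float64(1.075454322085247))
d11 [150, 130, 32, 24, 509] (array([0.46551244, 0.32765783, 0.027     , 0.        ]), np.float64(2.067263781811924))
```

Request:
{"name": "servo_tool", "arguments": {
  "commands": [0,-0.0737,0,0,0,0,1,0,-0.0737,0,0,0,0,1,0,-0.0737,0,0,0,0,1,0,-0.0737,0,0,0,0,1,0,-0.0737,0,0,0,0,1,0,-0.0737,0,0,0,0,1,0,-0.0737,0,0,0,0,1,0,-0.0737,0,0,0,0,1,0,-0.0737,0,0,0,0,1,0,-0.0737,0,0,0,0,1,0,-0.0737,0,0,0,0,1,0,-0.0737,0,0,0,0,1]
}}

```text
t: 27.92
tcp_pos: [0.5854, -0.112, 0.1577]
tool_rot: [0.007, 1.0, 0.001, -0.002]
force: [-0.1, 1.2, 0.1]
finger_gap: 1.002
gripper_force: 0.0
```

Request:
{"name": "servo_tool", "arguments": {
  "commands": [0,-0.0737,0,0,0,0,1,0,-0.0737,0,0,0,0,1,0,-0.0737,0,0,0,0,1,0,-0.0737,0,0,0,0,1,0,-0.0737,0,0,0,0,1,0,-0.0737,0,0,0,0,1,0,0,0,0,0,0,1,0,0,0,0,0,0,1,0,0,0,0,0,0,1]
}}

```text
t: 28.67
tcp_pos: [0.5828, -0.3309, 0.1576]
tool_rot: [0.007, 1.0, 0.002, -0.002]
force: [0.2, 0.8, -0.5]
finger_gap: 0.998
gripper_force: 0.0
```

Run:
```python
from plan import *
np.set_printoptions(suppress=True)
p=shot("wrist","w13");v=(p["mtx"],p["world_to_cam"])
L=comps(blue(p["img"]),400);q=proj(np.array([[.588,-.332,.03]]),*v)[0];m=min(L,key=lambda a:np.hypot(*(a[2]-q)));print(q,m[1].tolist())
print(fit("small_pot",[(m[0],*v)],[.588,-.332,.006,0],.006),fit("small_pot",[(m[0],*v)],[.588,-.332,.006,0]))
go([.5885,-.332,.014],1.557)
```

```text
[255.20364425 188.53942987] [232, 164, 47, 52, 1948]
(array([ 0.58774752, -0.3320015 ,  0.006     ,  0.        ]), np.float64(1.3110643893655203)) (array([ 0.59173121, -0.332123  , -0.00749947,  0.        ]), np.float64(0.3579797971765076))
pos [ 0.5832 -0.3301  0.158 ] psi 1.5576 tilt [-0.003  0.003 -1.   ] t 28.72 F [-0.1  1.   0.4] gap 1.001
 total share [-0.0115 -0.0044  0.288 ] norm rows 4
 rz total 0.0001 rows 1 q6 then -2.07
```

Request:
{"name": "servo_tool", "arguments": {
  "commands": [-0.005,-0.002,0.06,0,0,0,1,-0.005,-0.0015,0.06,0,0,0,1,0,0,0.06,0,0,0,1,0,0,0.055,0,0,0,1,0,0,0.036,0,0,0,1,0,0,0.018,0,0,0,1,0,0,0,0,0,0,1,0,0,0,0,0,0,1]
}}

```text
t: 29.38
tcp_pos: [0.5894, -0.3326, 0.0152]
tool_rot: [0.006, 1.0, 0.0, -0.0]
force: [-0.4, -0.2, -0.1]
finger_gap: 1.002
gripper_force: 0.0
```

Request:
{"name": "servo_tool", "arguments": {
  "commands": [0,0,0,0,0,0,0.3,0,0,0,0,0,0,0.2,0,0,0,0,0,0,0.1,0,0,0,0,0,0,0.04,0,0,0,0,0,0,-0.02,0,0,0,0,0,0,-0.1,0,0,0,0,0,0,-1,0,0,0,0,0,0,-1,0,0,0,0,0,0,-1,0,0,0,0,0,0,-1,0,0,0,0,0,0,-1]
}}

```text
t: 30.3
tcp_pos: [0.5896, -0.334, 0.0161]
tool_rot: [0.007, 1.0, -0.0, 0.001]
force: [-0.4, 0.8, 4.7]
finger_gap: 0.476
gripper_force: 36.1
```

Run:
```python
from plan import *
go([.528,.187,.19])
```

```text
pos [ 0.5896 -0.334   0.0161] psi 1.5571 tilt [ 0.001 -0.001 -1.   ] t 30.3 F [-0.4  0.8  4.7] gap 0.476
 total share [ 0.137   1.04   -0.3489] norm rows 15
```

Request:
{"name": "servo_tool", "arguments": {
  "commands": [0,0,-0.01,0,0,0,-1,0,0,-0.02,0,0,0,-1,0,0,-0.04,0,0,0,-1,0,0,-0.06,0,0,0,-1,0,0,-0.06,0,0,0,-1,0,0,-0.06,0,0,0,-1,0.003,0.02,-0.06,0,0,0,-1,0.006,0.05,-0.03,0,0,0,-1,0.01,0.0745,0,0,0,0,-1,0.01,0.0745,0,0,0,0,-1,0.01,0.0745,0,0,0,0,-1,0.01,0.0745,0,0,0,0,-1]
}}

```text
t: 31.3
tcp_pos: [0.5664, -0.1478, 0.1856]
tool_rot: [0.007, 1.0, -0.0, 0.0]
force: [0.6, 0.1, -0.6]
finger_gap: 0.476
gripper_force: 35.5
```

Request:
{"name": "servo_tool", "arguments": {
  "commands": [0.01,0.0745,0,0,0,0,-1,0.01,0.0745,0,0,0,0,-1,0.01,0.0745,0,0,0,0,-1,0.01,0.0745,0,0,0,0,-1,0.01,0.0745,0,0,0,0,-1,0.01,0.0745,0,0,0,0,-1,0.01,0.0745,0,0,0,0,-1,0.01,0.0745,0,0,0,0,-1,0.01,0.0745,0,0,0,0,-1,0,0,0,0,0,0,-1,0,0,0,0,0,0,-1,0,0,0,0,0,0,-1]
}}

```text
t: 32.3
tcp_pos: [0.5265, 0.1864, 0.1852]
tool_rot: [0.006, 1.0, -0.0, 0.0]
force: [0.7, 0.6, -0.8]
finger_gap: 0.469
gripper_force: 35.7
```

Run:
```python
from plan import *
go([.528,.187,.019],1.557)
```

```text
pos [0.5265 0.1864 0.1852] psi 1.5582 tilt [ 0.    -0.001 -1.   ] t 32.3 F [ 0.7  0.6 -0.8] gap 0.469
 total share [-0.0029  0.0015  0.3325] norm rows 5
 rz total 0.0002 rows 1 q6 then -1.22
```

Request:
{"name": "servo_tool", "arguments": {
  "commands": [-0.002,0.0015,0.06,0,0,0,-1,0,0,0.06,0,0,0,-1,0,0,0.06,0,0,0,-1,0,0,0.05,0,0,0,-1,0,0,0.04,0,0,0,-1,0,0,0.025,0,0,0,-1,0,0,0.012,0,0,0,-1,0,0,0,0,0,0,-1,0,0,0,0,0,0,-1,0,0,0,0,0,0,-1]
}}

```text
t: 33.13
tcp_pos: [0.5288, 0.1867, 0.0326]
tool_rot: [0.007, 1.0, 0.0, 0.001]
force: [0.3, -0.2, -0.3]
finger_gap: 0.471
gripper_force: 35.7
```

Request:
{"name": "servo_tool", "arguments": {
  "commands": [0,0,0.01,0,0,0,-1,0,0,0.006,0,0,0,-1,0,0,0.003,0,0,0,-1,0,0,0.002,0,0,0,-1,0,0,0,0,0,0,-1,0,0,0,0,0,0,-1]
}}

```text
t: 33.63
tcp_pos: [0.5277, 0.1873, 0.021]
tool_rot: [0.007, 1.0, -0.0, -0.0]
force: [-0.4, -0.3, -0.6]
finger_gap: 0.474
gripper_force: 35.7
```

Request:
{"name": "servo_tool", "arguments": {
  "commands": [0,0,0.002,0,0,0,-1,0,0,0.001,0,0,0,-1,0,0,0,0,0,0,-1]
}}

```text
t: 33.88
tcp_pos: [0.5277, 0.1873, 0.0195]
tool_rot: [0.007, 1.0, -0.0, -0.0]
force: [0.0, -0.0, -1.4]
finger_gap: 0.472
gripper_force: 35.7
```

Request:
{"name": "servo_tool", "arguments": {
  "commands": [0,0,0.001,0,0,0,-1,0,0,0,0,0,0,-1]
}}

```text
t: 34.05
tcp_pos: [0.5278, 0.1872, 0.019]
tool_rot: [0.007, 1.0, -0.0, 0.0]
force: [-0.1, 0.1, -0.5]
finger_gap: 0.472
gripper_force: 35.8
```

Request:
{"name": "servo_tool", "arguments": {
  "commands": [0,0,0.001,0,0,0,-1,0,0,0,0,0,0,-1]
}}

```text
t: 34.22
tcp_pos: [0.5278, 0.1873, 0.019]
tool_rot: [0.007, 1.0, 0.0, 0.0]
force: [-1.8, -0.5, 3.2]
finger_gap: 0.469
gripper_force: 36.1
```

Contact. I release, rise, and back off to where the whole tray shows.

Request:
{"name": "servo_tool", "arguments": {
  "commands": [0,0,0,0,0,0,0.2,0,0,0,0,0,0,0.5,0,0,0,0,0,0,1,0,0,0,0,0,0,1,0,0,0,0,0,0,1,0,0,0,0,0,0,1,0,0,-0.02,0,0,0,1,0,0,-0.05,0,0,0,1,0,0,-0.07,0,0,0,1,0,0.02,-0.07,0,0,0,1,0,0.06,-0.07,0,0,0,1,0,0.06,-0.05,0,0,0,1]
}}

```text
t: 35.22
tcp_pos: [0.5294, 0.2541, 0.1839]
tool_rot: [0.008, 1.0, 0.0, 0.002]
force: [0.9, 0.9, -0.4]
finger_gap: 0.998
gripper_force: 0.0
```

Request:
{"name": "servo_tool", "arguments": {
  "commands": [-0.02,0.03,-0.05,0,0,0,1,0,0,0,0,0,0,1,0,0,0,0,0,0,1,0,0,0,0,0,0,1]
}}

```text
t: 35.55
tcp_pos: [0.5378, 0.2687, 0.205]
tool_rot: [0.007, 1.0, -0.0, -0.001]
force: [-0.8, -0.2, -0.7]
finger_gap: 0.999
gripper_force: 0.0
```

Run:
```python
from plan import *
np.set_printoptions(suppress=True)
p=shot("wrist","w14");d=shot("side","d14");s=shot("scene","s14");st=manip.sense();print(st["tcp_pos"],st["finger_gap"])
K,w=p["mtx"],p["world_to_cam"]
for n,c,z in(("small_pot",(.5266,.187),.009),("medium_pot",(.591,.331),.009),("large_pot",(.459,.33),.027)):
    V=[]
    for v in(p,s,d):
        q=proj(np.array([[*c,z+.02]]),v["mtx"],v["world_to_cam"])[0];m=min(comps(blue(v["img"]),100),key=lambda a:np.hypot(*(a[2]-q)));print(n,m[1].tolist(),np.round(m[2]-q,1),np.round(fit(n,[(m[0],v["mtx"],v["world_to_cam"])],[*c,z,0],z)[0][:2],4))
a=np.hstack([cv2.imread("pics/w14.png"),cv2.resize(cv2.imread("pics/s14.png")[140:260,230:450],(704,384))]);cv2.imwrite("pics/c14.png",cv2.resize(a,(800,253)))
```

```text
[0.53753869 0.26806327 0.20368114] 0.9980273993916555
small_pot [150, 141, 48, 46, 1318] [-3.9  2.2] [0.5269 0.1859]
small_pot [315, 229, 30, 17, 211] [ 2.1 36.8] [0.6662 0.1467]
small_pot [162, 133, 99, 64, 1924] [-5.3  5.1] [0.4143 0.1418]
medium_pot [292, 193, 50, 53, 1316] [1. 4.] [0.5896 0.3296]
medium_pot [318, 178, 102, 64, 1921] [-22.1   2.9] [0.6558 0.2875]
medium_pot [187, 120, 20, 19, 264] [ 0.2 -2.1] [0.5954 0.3342]
large_pot [302, 50, 65, 74, 1867] [20.4 -7.8] [0.4611 0.3287]
large_pot [356, 164, 24, 24, 456] [ 0.9 -1.8] [0.4596 0.3306]
large_pot [150, 130, 32, 24, 516] [ 1.  -3.3] [0.4673 0.3284]
```

View pics/c14.png

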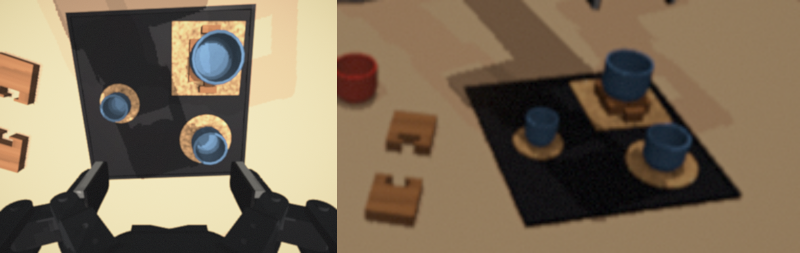

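All three pots stand upright in place: small at (118,104), medium at (210,143) and large on the tile at (215,57) in the left picture. The end tiles have not moved and the gripper is clear of everything.

```bash
python3 -c "
from station import manip
print(manip.sign_off())"
```

```text
the job is handed in; nothing more can be done
None
```

The job is done and handed in at about 36 s of arm time: the middle tile lies flat on the square mat with the large pot on it, the medium and small pots stand on their round mats (each centred to within a few millimetres by camera measurement), and the end tiles and square dish were left in place.

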